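# Heft the pin boxes, stock them and stamp the card

## Robot

A 6-joint arm with a two-finger parallel gripper is mounted at the origin on the work surface. World frame = base frame: x ahead of the robot, y to its left, z up, the work surface at z = 0. Lengths are in m, angles in rad, forces in N, time in s.
With the tool pointing down it reaches from about 0.35 to 0.975 m from the base axis. Payload 4.9 kg.
Tool frame: the origin (TCP) lies at the very end of the fingers, on their centre line; the grasp point (between the pads) lies 19 mm behind it; z points along the fingers, y is the line along which they close (so a half turn about z gives the same grasp; the last joint's range is limited). The gripper opens to 85 mm and grips with 20 to 120 N. Pads are 22 mm wide; open, the fingers measure 114 mm over their backs; the gripper's body (76 mm by 85 mm) begins 54 mm behind the grasp point. The pads swing forward as they close: fully open they stand 13 mm farther back than shut.
Start: joints at [1.056, 0.053, 1.613, -0, 1.476, -0.119], TCP at [0.241, 0.577, 0.231] pointing down, gripper open.
Joint ranges: [-3.01, 3.01], [-1.01, 2.22], [0.06, 2.58], [-1.02, 4.17], [0.09, 2.62], [-3.14, 3.14]. Speed limits (rad/s): [2.57, 2.57, 3.14, 3.14, 3.14, 3.14].

## Interface

Orientations are given as a unit quaternion [w, x, y, z].
In Python, from plant import manip gives the robot as it stands.
- The arm moves only by the shell command python3 -m pendant 'ROWS'. ROWS is JSON, a list of rows, each a list of 3 entries, a list of its own where there are three numbers: the opening, from 0 (shut) to 1 (fully open), then the shift along the tool's x, y, z in units of 12 cm (1.0 is 12 cm), then the turn about the tool's z in units of pi rad (1.0 is pi rad). In form: [[gripper, [dx, dy, dz], roll], ...]. A call has 1 to 10 rows; each row is the pose to reach, as a shift and turn from the pose commanded when the call began, along the tool's axes at that moment, turning the shorter way round; what a row does not reach only later rows make up. A row lasts 1/10 s, in which the tool goes at most 50 mm and 8.59 degrees, less where a joint would pass 70% of its speed; a pose out of reach is approached as far as the arm can. A call with a number of a shift or a turn outside -1 to 1 is refused whole. A call with a gripper value outside its range is refused whole. The fingers move at their own pace and stop on an object; the grip force is fixed at half the most. Time passes only in rows, so rows that repeat a pose let the fingers close. It gives the time, the measured TCP pose, the force, the opening and the grip force at its end, in the units of the state.
- manip.state(): the state, without advancing time (a new reading comes with each control period).
- manip.grab_frame(name): name is "side" or "top" or "wrist"; returns a dict with "img" (480x640x3 uint8, red, green, blue), "fx", "fy", "cx", "cy" (pixels), "eye" and "rotation" of the camera in the world; the wrist camera has in their place "tool_from_camera" (4x4, takes a point from camera to tool coordinates, whose origin is the TCP and whose axes are the flange's). Camera axes: x right, y down, z forward; pixel columns grow to the right and rows downward; lengths in m; the calibration is good to about 2 mm. A picture is of the moment at which its call begins: read the wrist's pose just before it. There is no depth.
- manip.job_done(): hands the job in; it is judged then, once.
The state is a dict: "time": time; "joint_pos": joint angles; "joint_vel": joint speeds; "joint_efforts": joint torques, N m; "tool_pos": TCP position; "tool_rot": TCP orientation; "contact_force": force on the tool from outside, world axes, zero at the start; "ft_torque": the same for the moment, N m; "gripper_width": opening from 0.0 (shut) to 1.0 (fully open); "grasp_force": force on a finger pad.
Only numpy, scipy, OpenCV 4.12 (cv2) and the standard library are available. Lean on these libraries where they do the work, as an engineer would, in place of code of your own. Each camera call takes 0.05 s, during which the arm holds its last target. There are 200 camera calls.

## Task

Check the closed boxes of pins on the bench mat by their weight: lay each one that is more than half full flat in a bay of its own in the wooden stock tray, square in the bay with its pull tongue towards the tray's low front, and lay each one that is less than half full flat in the cardboard refill tray. When all are sorted, take the self-inking stamp from its cork mat, set it upright and square inside the printed frame on the stock card, press its cap fully down, and stand it back on the middle of the cork mat. Leave everything else on the bench where it is.

Things in the scene. Friction and masses are not known exactly. Their poses are not given: they have to be found in the camera images.
- stock_tray: wooden stock tray, fixed, 200 (x) x 210 (y) mm. 2 x 3 bays of about 92 x 63 mm clear, centred at x = -49 and 49, y = -68, 0 and 68 mm in its frame. Floor 4 mm thick. Heights above the bench: side (y) and back (+x) walls 18, front lip (-x side, broadly towards the robot) and cross divider (along y) 9, two long dividers (along x) 14 mm. Origin: centre of its underside, on the bench.
- refill_tray: refill tray, a cut-down cardboard carton with one open space, fixed, 200 (x) x 210 (y) mm outside, walls 5 mm thick and 18 mm high, floor 5 mm thick. Room for six boxes lying flat side by side. Origin: centre of its underside, on the bench.
- clipboard: clipboard with the stock card, fixed, 140 (x) x 110 (y) x 4 mm; steel clip on its +x edge (8 mm above the bench, its roll 15 mm). Origin: centre of its underside, on the bench.
- card_frame (a point): centre of the printed rectangular stamp frame on the stock card, on the card's surface 4 mm above the bench; the frame is 58 (x) x 84 (y) mm, lines along the clipboard's x and y. Axes as the clipboard's.
- cork_top (a point): centre of the top of the stamp's cork mat, 90 (x) x 100 (y) x 3 mm, fixed on the bench; the stamp starts standing on it.
- stamp: self-inking stamp, loose, upright, 170 g: black foot frame 38 (x) x 64 (y) mm and over it a grey sprung cap 34 (x) x 66 (y) mm, whose sides run from 38 to 74 mm above the stamp's underside when up; grip the cap across its 34 mm (along x). Origin: centre of the foot's underside, z up.
- stamp_cap (a joint): travel of the stamp's cap, m: 0 = sprung up, 0.012 = fully down on its stop. Pressing starts at about 3.5 N and takes 7 N at the bottom; it springs back when let go.
- petal1: bystander: flat wooden ring with a pointed end, 76 mm across, 14 mm high, loose. Origin: centre of its underside.
- petal2: bystander: another such wooden ring.
- finial: bystander: small turned wooden finial, 32 mm across, 42 mm high, loose, on the bench mat. Origin: centre of its underside.
- turned_pot: bystander: turned dark wooden pot, 60 mm across, 58 mm high, loose. Origin: centre of its underside.
- hammer: bystander: small hammer 240 mm long lying on the bench beside a tray, loose. Origin: centre of its underside.
- wood_glue: bystander: bottle of wood glue, 56 mm across, 130 mm high, loose. Origin: centre of its underside.
- tape_roll: bystander: roll of tape lying flat, 90 mm across, 24 mm high, loose. Origin: centre of its underside.
- pins1: closed cardboard box of pins, loose, 70 (x) x 40 (y) x 32 (z) mm, flat on a 2 mm grey rubber mat between the trays; grey pull tongue 16 mm wide, 8 mm out of its +x end, dark round thumb notch on top there. All look alike. A full box weighs 350 g, an empty one 20 g, so half full is 185 g; this one weighs 50 to 350 g. Origin: centre of its underside. None from the start: absent.
- pins1_tongue (a point): tip of the pull tongue of pins1, 43 mm from the box's centre along its +x, 16 mm above its underside.
- pins2: closed cardboard box of pins, loose, 70 (x) x 40 (y) x 32 (z) mm, flat on a 2 mm grey rubber mat between the trays; grey pull tongue 16 mm wide, 8 mm out of its +x end, dark round thumb notch on top there. All look alike. A full box weighs 350 g, an empty one 20 g, so half full is 185 g; this one weighs 50 to 350 g. Origin: centre of its underside. None from the start: absent.
- pins2_tongue (a point): tip of the pull tongue of pins2, 43 mm from the box's centre along its +x, 16 mm above its underside.
- pins3: closed cardboard box of pins, loose, 70 (x) x 40 (y) x 32 (z) mm, flat on a 2 mm grey rubber mat between the trays; grey pull tongue 16 mm wide, 8 mm out of its +x end, dark round thumb notch on top there. All look alike. A full box weighs 350 g, an empty one 20 g, so half full is 185 g; this one weighs 50 to 350 g. Origin: centre of its underside. None from the start: absent.
- pins3_tongue (a point): tip of the pull tongue of pins3, 43 mm from the box's centre along its +x, 16 mm above its underside.
- pins4: closed cardboard box of pins, loose, 70 (x) x 40 (y) x 32 (z) mm, flat on a 2 mm grey rubber mat between the trays; grey pull tongue 16 mm wide, 8 mm out of its +x end, dark round thumb notch on top there. All look alike. A full box weighs 350 g, an empty one 20 g, so half full is 185 g; this one weighs 50 to 350 g. Origin: centre of its underside. None from the start: absent.
- pins4_tongue (a point): tip of the pull tongue of pins4, 43 mm from the box's centre along its +x, 16 mm above its underside.
- pins5: closed cardboard box of pins, loose, 70 (x) x 40 (y) x 32 (z) mm, flat on a 2 mm grey rubber mat between the trays; grey pull tongue 16 mm wide, 8 mm out of its +x end, dark round thumb notch on top there. All look alike. A full box weighs 350 g, an empty one 20 g, so half full is 185 g; this one weighs 50 to 350 g. Origin: centre of its underside. None from the start: absent.
- pins5_tongue (a point): tip of the pull tongue of pins5, 43 mm from the box's centre along its +x, 16 mm above its underside.
Not all that is in view belongs to the job. Leave any blue look-alike of the pins3 alone.

How it is judged:
By the outcome, as a careful person would: the job done as asked, in the order asked, and still so for the second after the job is handed in, with the robot touching nothing.
Of pins1, pins2, pins3, pins4, pins5 only 4 to 5 are there at a start; the rules pass over those that are not, and their reading is None.
At some moment in a run one of pins1, pins2, pins3, pins4, pins5 may be knocked a few centimetres aside while the robot is not near it.
Once in a run the grip may slacken for a moment while it holds something.
It also fails if it takes over 208 s, if anything falls off the work surface, if the arm or the gripper's body presses on something with over 40 N, if the wrist force passes 120 N, or if a joint passes its speed limit or range.

## Working session

There is one attempt and no reset: what is moved stays moved. The work goes in short steps, Python scripts to look and compute and a shell command to move; the robot and the scene stay as the last step left them, time stands still between calls to the robot, and variables do not carry over. Pictures are saved under pics/ and viewed, at most 17 in all, crops included, and the job is handed in when it is done.

```bash
ls; mkdir -p pics; python3 - <<'E'
from plant import manip
import cv2
s=manip.state();print(s)
for n in("top","side"):
    f=manip.grab_frame(n);cv2.imwrite(f"pics/{n}0.png",f["img"][:,:,::-1]);print(n,{k:v for k,v in f.items() if k!="img"})
f=manip.grab_frame("wrist");print({k:v for k,v in f.items() if k!="img"})
E
```

```text
pics
{'time': 0.0, 'joint_pos': array([ 1.05596739e+00,  5.33401013e-02,  1.61425799e+00,  1.57066741e-05,
        1.47599998e+00, -1.19037209e-01]), 'joint_vel': array([ 0.0003926 , -0.00117725, -0.00145323,  0.0007884 ,  0.0010062 ,
       -0.00104819]), 'joint_efforts': array([ 6.22203679e-04, -3.93687272e+01, -3.70177925e+01, -5.46103945e-05,
        7.02900157e-03,  8.45989007e-06]), 'tool_pos': array([0.24067783, 0.57614317, 0.23009492]), 'tool_rot': array([-3.19924964e-04,  1.96607337e-01,  9.80481795e-01, -9.50329983e-04]), 'contact_force': array([ 0.34897319, -0.27787974, -0.34384793]), 'ft_torque': array([-0.01747114, -0.00205363,  0.01471583]), 'grasp_force': 0.0, 'gripper_width': 0.9991770078142888}
top {'fx': 532.5228218381504, 'fy': 532.5228218381504, 'cx': 312.9355205314673, 'cy': 238.66165412016477, 'eye': array([ 0.43535383, -0.01010401,  1.23162579]), 'rotation': array([ 0.0313523 , -0.69731426,  0.71566694, -0.02430388])}
side {'fx': 446.2635444358324, 'fy': 446.2635444358324, 'cx': 321.98507883422485, 'cy': 242.10395984452575, 'eye': array([ 0.12159303, -0.78819552,  0.57418524]), 'rotation': array([-0.48627587,  0.84265732, -0.1973995 ,  0.12040703])}
{'fx': 376.121330778221, 'fy': 376.121330778221, 'cx': 315.3270921521752, 'cy': 237.5547656151375, 'tool_from_camera': array([[-3.60302215e-04, -9.53029540e-01, -3.02877146e-01,
         7.84418373e-02],
       [ 9.99999628e-01, -5.80553121e-04,  6.37163273e-04,
        -3.38157896e-04],
       [-7.83071694e-04, -3.02876804e-01,  9.53029395e-01,
        -1.43154523e-01],
       [ 0.00000000e+00,  0.00000000e+00,  0.00000000e+00,
         1.00000000e+00]])}
```

View pics/top0.png

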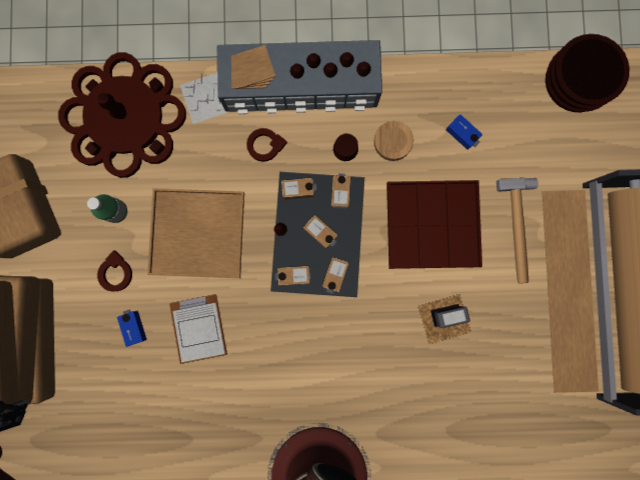

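View pics/side0.png

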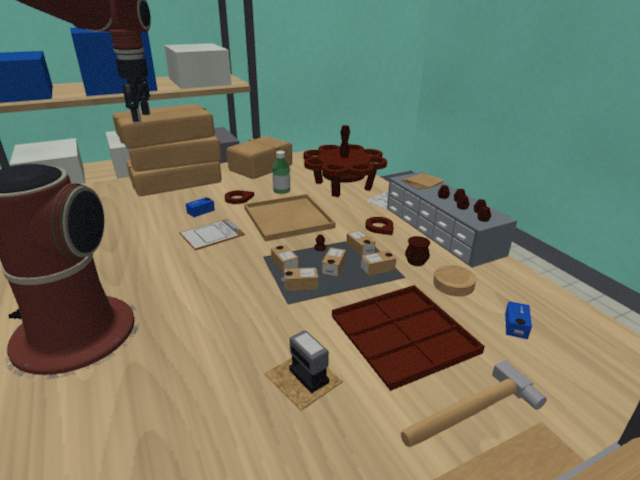

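Top view: refill (cardboard) tray about (197,233), mat with 5 boxes about (297,188), (341,190), (321,231), (293,275), (336,274), stock tray (435,225), stamp (450,317), clipboard (198,330), finial (280,229). I'll measure on enlarged crops.

```bash
cat > h.py <<'E'
import numpy as np, cv2
from plant import manip
from scipy.spatial.transform import Rotation as R
def rot(q): return R.from_quat([q[1],q[2],q[3],q[0]])
def pose(f,s=None):
    if "eye" in f: return rot(f["rotation"]).as_matrix(),np.array(f["eye"])
    T=np.array(f["tool_from_camera"]);M=rot(s["tool_rot"]).as_matrix()
    return M@T[:3,:3],M@T[:3,3]+s["tool_pos"]
def ray(f,px,s=None):
    Rm,e=pose(f,s);px=np.atleast_2d(px).astype(float)
    d=np.c_[(px[:,0]-f["cx"])/f["fx"],(px[:,1]-f["cy"])/f["fy"],np.ones(len(px))]@Rm.T
    return e,d/np.linalg.norm(d,axis=1)[:,None]
def plane(f,px,z,s=None):
    e,d=ray(f,px,s);return e+d*((z-e[2])/d[:,2])[:,None]
def proj(f,P,s=None):
    Rm,e=pose(f,s);c=(np.atleast_2d(P)-e)@Rm
    return np.c_[c[:,0]/c[:,2]*f["fx"]+f["cx"],c[:,1]/c[:,2]*f["fy"]+f["cy"]]
def tri(fa,pa,fb,pb,sa=None,sb=None):
    (e1,d1),(e2,d2)=ray(fa,pa,sa),ray(fb,pb,sb);o=[]
    for a,b in zip(d1,d2):
        t=np.linalg.lstsq(np.c_[a,-b],e2-e1,rcond=None)[0];p,q=e1+a*t[0],e2+b*t[1];o.append([*(p+q)/2,np.linalg.norm(p-q)])
    return np.array(o)
def grab(n,name):
    s=manip.state();f=manip.grab_frame(n);cv2.imwrite(f"pics/{name}.png",f["img"][:,:,::-1]);return s,f
def rel(target,yaw,s=None):
    """shift in tool axes/0.12 and turn/pi to put TCP at target, tool y (closing line) along world angle yaw (mod pi)"""
    s=s or manip.state();M=rot(s["tool_rot"]).as_matrix()
    d=M.T@(np.array(target)-s["tool_pos"])/.12
    cur=np.arctan2(M[1,1],M[0,1]);a=(yaw-cur+np.pi/2)%np.pi-np.pi/2
    return np.round(d,3),round(-a/np.pi,4),np.round(s["joint_pos"][5],2)
E
python3 - <<'E'
from h import *
s,f=grab("top","top1");g=manip.grab_frame("side")
i=cv2.imread("pics/top1.png")
cv2.imwrite("pics/c1.png",cv2.resize(i[165:305,265:375],None,fx=5,fy=5)[:,:][:600] if 0 else cv2.resize(i[165:305,265:375],(471,600),interpolation=cv2.INTER_CUBIC))
a=cv2.resize(i[285:370,165:235],(494,600),interpolation=cv2.INTER_CUBIC)
b=cv2.resize(i[285:350,410:480],None,fx=4.2,fy=4.2,interpolation=cv2.INTER_CUBIC)
c=np.zeros((600,800,3),np.uint8);c[:,:494]=a;c[:b.shape[0],500:500+b.shape[1]]=b;cv2.imwrite("pics/c2.png",c)
j=cv2.cvtColor(g["img"],cv2.COLOR_RGB2BGR);cv2.imwrite("pics/c3.png",cv2.resize(j[225:300,255:410],(800,387),interpolation=cv2.INTER_CUBIC))
E
```

```text
(no output)
```

View pics/c1.png

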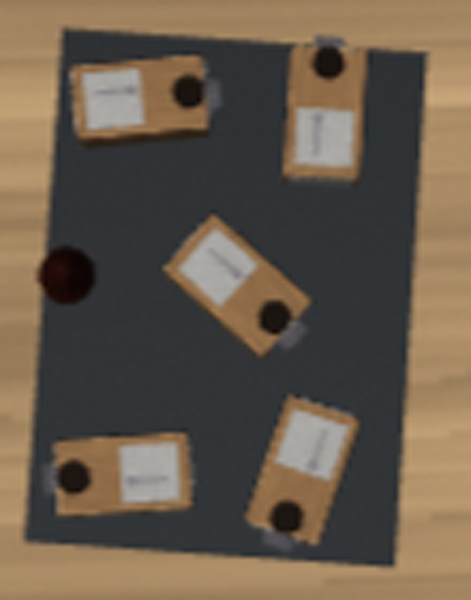

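View pics/c2.png

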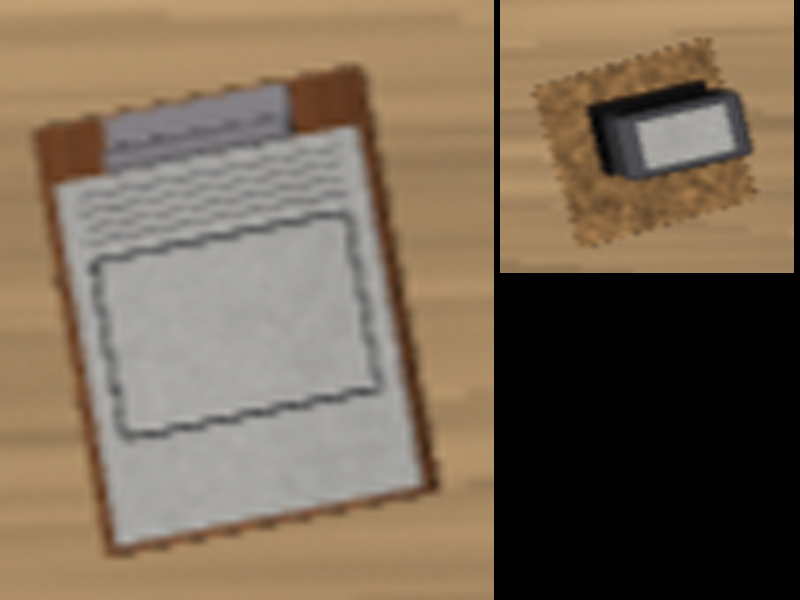

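Crop c1 shows the five boxes with their notches (tongue ends): A (190,92), B (328,62), C (274,317), D (74,477), E (287,517). Crop c2 shows the frame corners at (95,262), (350,213), (380,388), (124,437), and the stamp cap top at (690,135) on its tilted cork mat.

View pics/c3.png

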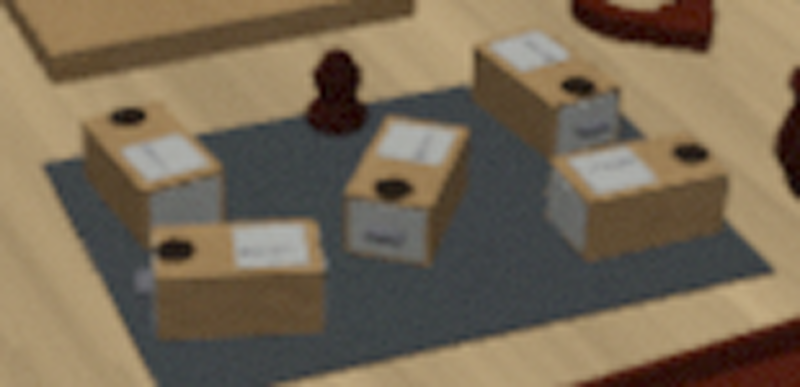

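```bash
cat >> h.py <<'E'
def boxes(f):
    """tan/white box tops on the dark mat, top camera -> list of centre(x,y), tongue yaw, size"""
    i=f["img"].astype(int);mx=i.max(2)
    b=(mx>110).astype(np.uint8);b=cv2.resize(b,None,fx=1,fy=1)
    n,l,st,c=cv2.connectedComponentsWithStats(b,connectivity=4);out=[]
    for k in range(1,n):
        if not 180<st[k,4]<900: continue
        if not(255<c[k,0]<385 and 160<c[k,1]<310): continue
        m=(l==k).astype(np.uint8);cn=max(cv2.findContours(m,0,2)[0],key=cv2.contourArea)
        px=cv2.boxPoints(cv2.minAreaRect(cn));P=plane(f,px,.034)[:,:2]
        e=[P[1]-P[0],P[2]-P[1]];L=[np.linalg.norm(x)for x in e];u=e[int(np.argmax(L))]/max(L);cen=P.mean(0)
        v=[]
        for sg in(1,-1):
            q=proj(f,[[*(cen+sg*u*.024),.034]])[0];v.append(cv2.getRectSubPix(mx.astype(np.float32),(3,3),tuple(map(float,q))).mean())
        if v[1]<v[0]:u=-u
        out.append((cen,np.arctan2(u[1],u[0]),np.round(L,3),np.round(c[k]),np.round(v)))
    return out
E
python3 - <<'E'
from h import *
f=manip.grab_frame("top");g=manip.grab_frame("side")
for b in boxes(f):print(np.round(b[0],4),round(b[1],3),*b[2:])
# notch height by two views
S=4.2818;t=np.array([[190,92],[328,62],[274,317],[74,477],[287,517]])/S+[265,165]-.38
print("notch z34",plane(f,t,.034).round(4).tolist());print(proj(g,plane(f,t,.034)).round(1).tolist())
c=np.array([[95,262],[350,213],[380,388],[124,437]])/7.057+[165,285]-.43
P=plane(f,c,.004);print("frame",P.round(4).tolist(),P.mean(0))
c=np.array([[35,130],[363,67],[436,490],[108,552]])/7.057+[165,285]-.43
P=plane(f,c,.004);print("clipb",P.round(4).tolist(),P.mean(0),np.linalg.norm(np.diff(P,axis=0),axis=1))
c=np.array([[(537-500),88],[(712-500),39],[(756-500),190],[(585-500),246]])/4.2+[410,285]-.4
P=plane(f,c,.003);print("cork",P.round(4).tolist(),P.mean(0),np.linalg.norm(np.diff(P,axis=0),axis=1))
c=np.array([[636-500,122],[728-500,97],[737-500,156],[642-500,180]])/4.2+[410,285]-.4
P=plane(f,c,.077);print("cap",P.round(4).tolist(),P.mean(0),np.linalg.norm(np.diff(P,axis=0),axis=1))
c=np.array([[387,182],[480,180],[482,267],[389,268]]);P=plane(f,c,.018);print("stock",P.round(4).tolist(),P.mean(0),np.linalg.norm(np.diff(P,axis=0),axis=1))
i=f["img"].astype(int);m=((i.max(2)<100)).astype(np.uint8);n,l,st,cc=cv2.connectedComponentsWithStats(m)
k=l[205,400];cn=cv2.findContours((l==k).astype(np.uint8),0,2)[0];r=cv2.minAreaRect(max(cn,key=cv2.contourArea));P=plane(f,cv2.boxPoints(r),.018);print("stock auto",st[k],P.round(4).tolist(),P.mean(0))
c=np.array([[153,190],[244,191],[241,278],[148,275]]);P=plane(f,c,.018);print("refill",P.round(4).tolist(),P.mean(0),np.linalg.norm(np.diff(P,axis=0),axis=1))
E
```

```text
[0.6485 0.0338] -1.502 [0.071 0.038] [295. 187.] [ 26. 168.]
[ 0.547  -0.0152] -2.327 [0.039 0.07 ] [319. 230.] [ 28. 170.]
[ 0.4488 -0.0468] 2.779 [0.07  0.039] [335. 273.] [169.  29.]
[0.4491 0.0471] 1.604 [0.071 0.039] [294. 275.] [169.  29.]
notch z34 [[0.6501, 0.0065, 0.034], [0.6642, -0.0672, 0.034], [0.5291, -0.0347, 0.034], [0.4477, 0.0724, 0.034], [0.424, -0.0386, 0.034]]
[[366.4, 241.1], [388.2, 253.9], [330.4, 260.7], [279.2, 246.9], [288.3, 272.8]]
frame [[0.3498, 0.3147, 0.004], [0.3635, 0.2316, 0.004], [0.3071, 0.2225, 0.004], [0.2934, 0.3056, 0.004]] [0.32845226 0.2686323  0.004     ]
clipb [[0.3929, 0.3341, 0.004], [0.4106, 0.2269, 0.004], [0.2741, 0.2048, 0.004], [0.2569, 0.311, 0.004]] [0.33361261 0.26919743 0.004     ] [0.10865268 0.13821841 0.1076282 ]
cork [[0.3727, -0.2363, 0.003], [0.3968, -0.3325, 0.003], [0.3148, -0.3525, 0.003], [0.2871, -0.2587, 0.003]] [ 0.34286001 -0.29500695  0.003     ] [0.09920342 0.08434634 0.09773143]
cap [[0.3579, -0.2724, 0.077], [0.3694, -0.3199, 0.077], [0.3395, -0.323, 0.077], [0.3286, -0.2742, 0.077]] [ 0.34886022 -0.29736858  0.077     ] [0.04881975 0.0301306  0.0500565 ]
stock [[0.6575, -0.173, 0.018], [0.6563, -0.3865, 0.018], [0.4567, -0.381, 0.018], [0.4598, -0.1703, 0.018]] [ 0.55758204 -0.27772439  0.018     ] [0.21350841 0.19972611 0.21071471]
stock auto [ 387  180   95   89 8016] [[0.6588, -0.172, 0.018], [0.6566, -0.3861, 0.018], [0.4571, -0.3795, 0.018], [0.4589, -0.1681, 0.018]] [ 0.55781797 -0.27642711  0.018     ]
refill [[0.6538, 0.3673, 0.018], [0.6457, 0.1569, 0.018], [0.4458, 0.1668, 0.018], [0.458, 0.3791, 0.018]] [0.55080895 0.26752217 0.018     ] [0.21061011 0.20011476 0.21271045]
```

The side view agrees: notches A–E at crop pixels (577,86), (691,152), (394,188), (128,116), (176,250) match the z = 34 mm projections within 1 px, so heights hold, and all five boxes are present. I start with box A.

```bash
python3 - <<'E'
from h import *
print(rel([.6485,.0338,.12],.069))
E
```

```text
(array([-4.878, -2.863,  0.926]), np.float64(0.352), np.float64(-0.12))
```

```bash

python3 -m pendant '[[1,[-0.49,-0.28,0],0],[1,[-0.98,-0.57,0],0],[1,[-0.98,-0.57,0],0]]'
python3 -m pendant '[[1,[-0.35,-0.2,0],0],[1,[-0.7,-0.4,0],0],[1,[-0.98,-0.57,0],0]]' >/dev/null
python3 -m pendant '[[1,[-0.35,-0.2,0],0],[1,[-0.7,-0.4,0],0],[1,[-0.98,-0.57,0],0]]' >/dev/null
python3 -m pendant '[[1,[-0.35,-0.2,0],0],[1,[-0.7,-0.4,0],0],[1,[-0.98,-0.57,0],0]]' >/dev/null
python3 -m pendant '[[1,[-0.35,-0.2,0.3],0.045],[1,[-0.7,-0.4,0.6],0.09],[1,[-0.96,-0.58,0.92],0.14],[1,[-0.96,-0.58,0.92],0.18],[1,[-0.96,-0.58,0.92],0.23],[1,[-0.96,-0.58,0.92],0.28],[1,[-0.96,-0.58,0.92],0.32],[1,[-0.96,-0.58,0.92],0.352],[1,[-0.96,-0.58,0.92],0.352]]'
python3 - <<'E'
from h import *
s,f=grab("wrist","w1");print(rel([.6485,.0338,.016],.069,s),s["contact_force"],s["time"])
for z in(.034,):print(proj(f,[[.6485,.0338,z],[.6501,.0065,z]],s))
E
```

```text
time: 0.65
tool_pos: [0.3241, 0.4665, 0.2313]
tool_rot: [0.0, 0.197, 0.98, -0.0]
contact_force: [-0.0, 0.8, 0.1]
gripper_width: 1.0
grasp_force: 0.0
time: 2.45
tool_pos: [0.649, 0.0342, 0.1208]
tool_rot: [-0.0, 0.682, 0.731, -0.0]
contact_force: [-0.7, 0.2, 0.2]
gripper_width: 0.999
grasp_force: 0.0
(array([-0.003, -0.004,  0.873]), np.float64(0.0001), np.float64(-0.13)) [-0.72026516  0.22388242  0.24953761] 2.45
[[316.01930755 245.02075981]
 [315.56910258 283.82918531]]
```

View pics/w1.png

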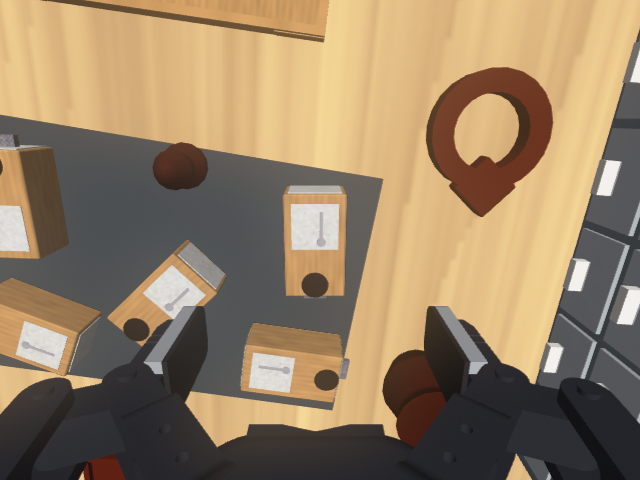

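Box A is centred at (316,245) as predicted, notch at (315,285); the pot at (410,390) clears the fingers. Grasp and weigh.

```bash

python3 -m pendant '[[0.9,[0,0,0.4],0],[0.9,[0,0,0.8],0],[0.9,[0,0,0.88],0],[0.9,[0,0,0.88],0],[0.9,[0,0,0.88],0],[0.9,[0,0,0.88],0]]'
python3 -m pendant '[[0.3,[0,0,0],0],[0.3,[0,0,0],0],[0.3,[0,0,0],0],[0.3,[0,0,0],0],[0.3,[0,0,0],0],[0.3,[0,0,0],0],[0.3,[0,0,0],0],[0.3,[0,0,0],0]]'
python3 -m pendant '[[0.3,[0,0,-0.2],0],[0.3,[0,0,-0.5],0],[0.3,[0,0,-0.75],0],[0.3,[0,0,-0.75],0],[0.3,[0,0,-0.75],0],[0.3,[0,0,-0.75],0],[0.3,[0,0,-0.75],0],[0.3,[0,0,-0.75],0]]'
for i in 1 2 3; do python3 -m pendant '[[0.3,[0,0,0],0]]' | grep -E "contact|tool_pos|width"; done
```

```text
time: 3.1
tool_pos: [0.6516, 0.0341, 0.0189]
tool_rot: [0.002, 0.682, 0.731, 0.002]
contact_force: [1.1, 0.7, 0.2]
gripper_width: 0.901
grasp_force: 0.0
time: 3.9
tool_pos: [0.65, 0.0342, 0.0168]
tool_rot: [0.001, 0.682, 0.731, 0.001]
contact_force: [-0.1, 1.1, 5.3]
gripper_width: 0.452
grasp_force: 63.5
time: 4.7
tool_pos: [0.6478, 0.0343, 0.1031]
tool_rot: [-0.001, 0.682, 0.731, -0.001]
contact_force: [-0.2, 0.3, -3.2]
gripper_width: 0.454
grasp_force: 62.5
tool_pos: [0.6484, 0.0342, 0.1041]
contact_force: [0.2, -0.1, -1.6]
gripper_width: 0.451
tool_pos: [0.6488, 0.0342, 0.1048]
contact_force: [0.3, 0.3, -3.1]
gripper_width: 0.448
tool_pos: [0.649, 0.0342, 0.1052]
contact_force: [1.0, 0.1, -2.8]
gripper_width: 0.458
```

```bash
for i in 1 2 3 4 5 6 7 8; do python3 -m pendant '[[0.3,[0,0,0],0]]' | grep -E "contact" ; done; python3 - <<'E'
from h import *
s=manip.state();print(s["joint_efforts"].round(3),s["tool_pos"])
st=np.array([.558,-.277]);
def bay(x,y,yaw=-.018): c,n=np.cos(yaw),np.sin(yaw); return st+[c*x-n*y,n*x+c*y]
for x in(-47,51):
  for y in(-68,0,68):print(x,y,bay(x/1e3,y/1e3).round(4))
E
```

```text
contact_force: [-0.1, -0.4, -2.8]
contact_force: [-0.1, 0.0, -2.7]
contact_force: [0.4, 0.4, -3.1]
contact_force: [-0.6, 0.4, -2.7]
contact_force: [0.5, -0.9, -4.0]
contact_force: [-0.3, -0.3, -2.5]
contact_force: [0.5, 0.3, -2.6]
contact_force: [0.4, 0.3, -2.3]
[-0.0000e+00 -4.5660e+01 -3.6057e+01 -7.0000e-03 -0.0000e+00 -0.0000e+00] [0.64895496 0.03420271 0.10528038]
-47 -68 [ 0.5098 -0.3441]
-47 0 [ 0.511  -0.2762]
-47 68 [ 0.5122 -0.2082]
51 -68 [ 0.6078 -0.3459]
51 0 [ 0.609  -0.2779]
51 68 [ 0.6102 -0.2099]
```

Average 2.8 N → about 285 g: full side. Carry A to the back-left bay.

```bash

python3 -m pendant '[[0.3,[-0.25,-0.06,0],0],[0.3,[-0.6,-0.13,0],0],[0.3,[-0.85,-0.2,0],0],[0.3,[-1,-0.23,0],0]]' | grep width
python3 -m pendant '[[0.3,[-0.25,-0.06,0],0.03],[0.3,[-0.6,-0.13,0],0.07],[0.3,[-0.85,-0.2,0],0.11],[0.3,[-1,-0.23,0],0.155],[0.3,[-1,-0.23,0],0.2],[0.3,[-1,-0.23,0],0.245],[0.3,[-1,-0.23,0],0.29],[0.3,[-1,-0.23,0],0.335],[0.3,[-1,-0.23,0],0.38],[0.3,[-1,-0.23,0],0.425]]'
python3 -m pendant '[[0.3,[0,0,0],0.04],[0.3,[0,0,0],0.08],[0.3,[0,0,0],0.103],[0.3,[0,0,0],0.103],[0.3,[0,0,0],0.103]]'
python3 - <<'E'
from h import *
s,f=grab("wrist","w2");print(rel([.6102,-.2099,.020],-1.589,s),s["joint_pos"][5])
t=manip.grab_frame("top")
print(proj(f,[[.6586,-.170,.018],[.4589,-.168,.009],[.4571,-.3795,.009]],s))
E
```

```text
gripper_width: 0.456
time: 7.2
tool_pos: [0.6107, -0.2086, 0.1052]
tool_rot: [-0.0, 0.989, 0.149, 0.0]
contact_force: [-0.6, 0.5, -3.2]
gripper_width: 0.459
grasp_force: 39.3
time: 7.7
tool_pos: [0.6107, -0.2087, 0.1053]
tool_rot: [-0.0, 1.0, -0.008, 0.0]
contact_force: [0.2, -0.0, -4.1]
gripper_width: 0.451
grasp_force: 67.1
(array([-0.004,  0.01 ,  0.711]), np.float64(0.0004), np.float64(1.14)) 1.142947413017041
[[250.64336928 168.69430957]
 [267.49446249 421.81647018]
 [535.39687254 420.12578609]]
```

View pics/w2.png

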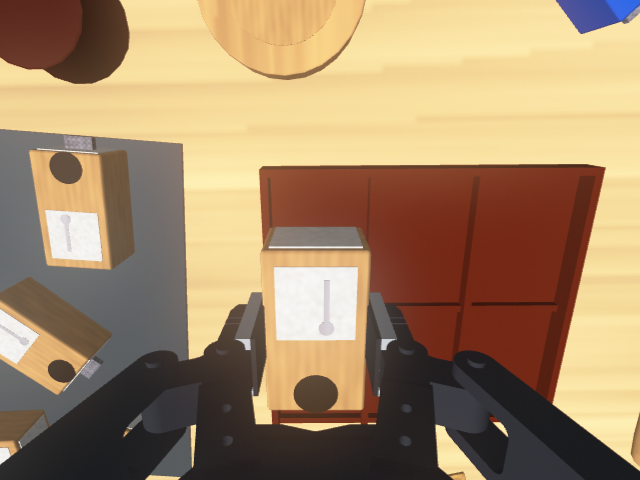

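Wrist view: A held, notch towards the robot. The tray's back top corners are at (260,168) and (604,167), cross divider row 303, long dividers at (369,180) and (477,178); the tray lies a few mm more to −y than estimated, so I recompute.

```bash
python3 - <<'E'
from h import *
s=manip.state();f=manip.grab_frame("wrist")
i=cv2.cvtColor(f["img"],cv2.COLOR_RGB2BGR)
print("back",plane(f,[[260,168],[604,167]],.018,s).round(4).tolist())
print("div14",plane(f,[[369,180],[477,178]],.014,s).round(4).tolist())
print("cross9",plane(f,[[420,303],[515,303]],.009,s).round(4).tolist())
print("box bottom-ish/top corners z", plane(f,[[262,250],[370,250]],s["tool_pos"][2]+.018,s).round(4).tolist())
a=cv2.getRotationMatrix2D((0,0),0,1)
t=manip.grab_frame("top");j=t["img"].astype(int)
m=((j[:,:,0]>1.5*j[:,:,2])&(j.max(2)<110)).astype(np.uint8)
# row/col profiles of tray edges
for r in(195,210,250,260):
    x=np.where(m[r,380:495])[0];print("row",r,380+x.min(),380+x.max(),plane(t,[[380+x.min()-.5,r],[380+x.max()+.5,r]],.018)[:,:2].round(4).tolist())
E
```

```text
back [[0.6589, -0.1759, 0.018], [0.6557, -0.3845, 0.018]]
div14 [[0.6497, -0.2428, 0.014], [0.6498, -0.31, 0.014]]
cross9 [[0.5613, -0.2817, 0.009], [0.5601, -0.3488, 0.009]]
box bottom-ish/top corners z [[0.6431, -0.1905, 0.1233], [0.6424, -0.2286, 0.1233]]
row 195 388 478 [[0.6273, -0.1731], [0.6216, -0.3813]]
row 210 383 479 [[0.5929, -0.1603], [0.5869, -0.3819]]
row 250 380 481 [[0.5013, -0.1502], [0.4953, -0.3818]]
row 260 380 481 [[0.4786, -0.1494], [0.4725, -0.3807]]
```

```bash

python3 -m pendant '[[0.3,[0,0.02,0.25],0],[0.3,[0,0.02,0.5],0],[0.3,[0,0.02,0.62],0],[0.3,[0,0.02,0.68],0],[0.3,[0,0.02,0.72],0],[0.3,[0,0.02,0.72],0],[0.3,[0,0.02,0.72],0],[0.3,[0,0.02,0.72],0]]'
python3 -m pendant '[[0.6,[0,0,0],0],[0.6,[0,0,0],0],[0.6,[0,0,0],0],[0.6,[0,0,0],0],[0.6,[0,0,-0.1],0],[0.6,[0,0,-0.4],0],[0.6,[0,0,-0.8],0],[0.6,[0,0,-0.9],0]]'
python3 - <<'E'
from h import *
s,f=grab("wrist","w3");t=manip.grab_frame("top")
for b in boxes(t):print(np.round(b[0],4),round(b[1],3),*b[2:])
c=b"";print(rel([.558,-.278,.1],-1.587,s))
E
```

```text
time: 8.7
tool_pos: [0.6113, -0.2118, 0.0202]
tool_rot: [0.0, 1.0, -0.009, 0.001]
contact_force: [0.4, 0.5, -3.1]
gripper_width: 0.449
grasp_force: 67.2
time: 9.5
tool_pos: [0.614, -0.213, 0.135]
tool_rot: [0.002, 1.0, -0.009, 0.005]
contact_force: [0.6, -0.0, -0.1]
gripper_width: 0.606
grasp_force: 0.0
[ 0.5469 -0.0154] -2.327 [0.04 0.07] [319. 230.] [ 33. 192.]
[ 0.4488 -0.047 ] 2.792 [0.07 0.04] [335. 273.] [192.  34.]
[0.449  0.0472] 1.607 [0.072 0.039] [295. 275.] [191.  35.]
(array([-0.459,  0.549,  0.29 ]), np.float64(-0.0008), np.float64(1.14))
```

View pics/w3.png

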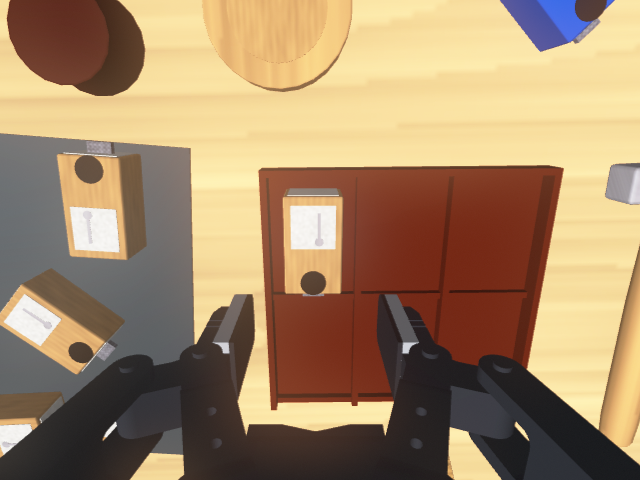

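A lies in the back-left bay, notch (313,283) towards the front. Next E.

```bash

python3 -m pendant '[[0.8,[-0.2,-0.2,0],0],[0.8,[-0.45,-0.45,0],0],[0.8,[-0.68,-0.69,0],0]]' | grep tool_pos
python3 -m pendant '[[0.9,[-0.25,-0.25,0],0.03],[0.9,[-0.5,-0.5,0],0.07],[0.9,[-0.69,-0.69,0.1],0.108],[0.9,[-0.69,-0.69,0.2],0.108],[0.9,[-0.69,-0.69,0.2],0.108],[0.9,[-0.69,-0.69,0.2],0.108]]' | grep tool_pos
python3 - <<'E'
from h import *
print(rel([.4488,-.047,.017],2.788+np.pi/2))
E
```

```text
tool_pos: [0.528, -0.1258, 0.1245]
tool_pos: [0.4492, -0.0432, 0.1022]
(array([0.009, 0.031, 0.71 ]), np.float64(-0.0013), np.float64(1.67))
```

```bash

python3 -m pendant '[[0.9,[0.01,0.03,0.3],0],[0.9,[0.01,0.03,0.6],0],[0.9,[0.01,0.03,0.71],0],[0.9,[0.01,0.03,0.71],0],[0.9,[0.01,0.03,0.71],0]]' | grep tool_pos
python3 -m pendant '[[0.3,[0,0,0],0],[0.3,[0,0,0],0],[0.3,[0,0,0],0],[0.3,[0,0,0],0],[0.3,[0,0,0],0],[0.3,[0,0,0],0],[0.3,[0,0,0],0]]' | grep -E "tool_pos|grasp"
python3 -m pendant '[[0.3,[0,0,-0.2],0],[0.3,[0,0,-0.5],0],[0.3,[0,0,-0.75],0],[0.3,[0,0,-0.75],0],[0.3,[0,0,-0.75],0],[0.3,[0,0,-0.75],0],[0.3,[0,0,-0.75],0],[0.3,[0,0,-0.75],0]]' | grep -E "tool_pos|grasp"
for i in 1 2 3 4 5 6 7 8; do python3 -m pendant '[[0.3,[0,0,0],0]]' | grep -E "contact" ; done; python3 - <<'E'
from h import *
print(manip.state()["grasp_force"],rel([.609,-.279,.1],-1.587),rel([.596,.327,.1],-1.626))
E
```

```text
tool_pos: [0.4503, -0.0471, 0.0188]
tool_pos: [0.4506, -0.047, 0.0195]
grasp_force: 62.5
tool_pos: [0.448, -0.0462, 0.106]
grasp_force: 61.5
contact_force: [0.2, -0.1, -1.3]
contact_force: [0.5, -0.8, -2.0]
contact_force: [0.7, -0.0, -2.9]
contact_force: [-0.2, 0.5, -2.8]
contact_force: [-1.0, 0.8, -3.1]
contact_force: [-0.6, 1.2, -2.3]
contact_force: [-1.0, 0.5, -2.2]
contact_force: [-0.3, 0.3, -2.3]
61.501643657684326 (array([1.927, 1.347, 0.065]), np.float64(-0.1088), np.float64(1.66)) (array([ 0.056, -3.345,  0.064]), np.float64(-0.0964), np.float64(1.66))
```

```bash

python3 -m pendant '[[0.3,[0.25,0.17,0],0],[0.3,[0.55,0.4,0],0],[0.3,[0.85,0.6,0],0],[0.3,[0.96,0.67,0],0]]' | grep grasp
python3 -m pendant '[[0.3,[0.25,0.17,0],-0.03],[0.3,[0.55,0.4,0],-0.07],[0.3,[0.85,0.6,0],-0.109],[0.3,[0.967,0.677,0],-0.109],[0.3,[0.967,0.677,0],-0.109],[0.3,[0.967,0.677,0],-0.109]]' | grep -E "tool_pos|grasp"
for i in 1 2 3 4 5 6 7 8 9 10; do python3 -m pendant '[[0.3,[0,0,0],0]]' | grep -E "contact" ; done; python3 - <<'E'
from h import *
print(manip.state()["grasp_force"],rel([.609,-.279,.022],-1.587))
E
```

```text
grasp_force: 61.5
tool_pos: [0.6085, -0.2787, 0.107]
grasp_force: 61.5
contact_force: [-1.1, 0.3, -3.0]
contact_force: [-0.7, -0.5, -1.1]
contact_force: [0.0, 0.6, -3.2]
contact_force: [0.3, 0.4, -2.8]
contact_force: [0.2, 0.1, -2.8]
contact_force: [0.1, -0.3, -2.6]
contact_force: [-0.6, 0.4, -2.6]
contact_force: [-0.1, -0.5, -2.5]
contact_force: [-0.6, 0.3, -1.9]
contact_force: [-0.9, -0.3, -2.8]
61.533071994781494 (array([ 0.   , -0.   ,  0.714]), np.float64(0.0002), np.float64(1.05))
```

E ≈ 250 g, heavy. Place in the back-middle bay.

```bash

python3 -m pendant '[[0.3,[0,0,0.25],0],[0.3,[0,0,0.5],0],[0.3,[0,0,0.62],0],[0.3,[0,0,0.68],0],[0.3,[0,0,0.715],0],[0.3,[0,0,0.715],0],[0.3,[0,0,0.715],0],[0.3,[0,0,0.715],0]]' | grep -E "tool_pos|force"
python3 -m pendant '[[0.6,[0,0,0],0],[0.6,[0,0,0],0],[0.6,[0,0,0],0],[0.6,[0,0,0],0],[0.6,[0,0,-0.1],0],[0.6,[0,0,-0.4],0],[0.6,[0,0,-0.75],0],[0.6,[0,0,-0.75],0],[0.6,[0,0,-0.75],0]]' | grep -E "time|force|tool_pos"
python3 - <<'E'
from h import *
s,f=grab("wrist","w4");t=manip.grab_frame("top")
for b in boxes(t):print(np.round(b[0],4),round(b[1],3),*b[2:])
print(rel([.5469,-.0154,.1],-2.327+np.pi/2,s))
i=cv2.cvtColor(t["img"],cv2.COLOR_RGB2BGR)
a=cv2.resize(i[165:305,265:495],(800,487),interpolation=cv2.INTER_CUBIC);cv2.imwrite("pics/c4.png",a)
E
```

```text
tool_pos: [0.6098, -0.2795, 0.0234]
contact_force: [-0.7, 0.6, -2.4]
grasp_force: 61.6
time: 17.0
tool_pos: [0.6103, -0.2798, 0.1151]
contact_force: [-0.1, -0.3, -0.3]
grasp_force: 0.0
[ 0.5468 -0.0153] -2.327 [0.04 0.07] [319. 230.] [ 33. 193.]
[0.449  0.0472] 1.607 [0.072 0.039] [295. 275.] [192.  35.]
(array([-0.563, -2.195,  0.118]), np.float64(-0.2643), np.float64(1.05))
```

View pics/c4.png

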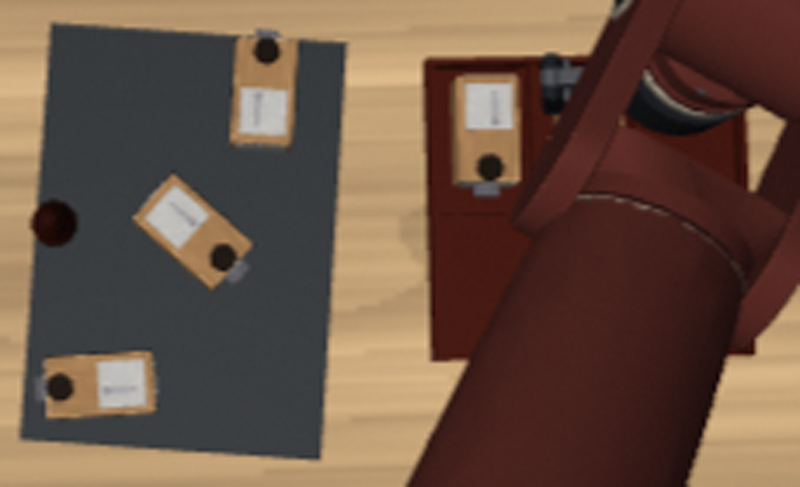

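A sits square in its bay (488,130); B remains at (264,92), C at (193,232), D at (98,385). Next C.

```bash

python3 -m pendant '[[0.8,[-0.06,-0.25,0],0],[0.8,[-0.12,-0.5,0],0],[0.8,[-0.19,-0.74,0],0]]' | grep tool_pos
python3 -m pendant '[[0.8,[-0.08,-0.3,0],0],[0.8,[-0.16,-0.6,0],0],[0.8,[-0.19,-0.74,0],0]]' | grep tool_pos
python3 -m pendant '[[0.9,[-0.06,-0.25,0],-0.04],[0.9,[-0.12,-0.5,0],-0.085],[0.9,[-0.185,-0.715,0],-0.13],[0.9,[-0.185,-0.715,0],-0.175],[0.9,[-0.185,-0.715,0],-0.22],[0.9,[-0.185,-0.715,0],-0.264],[0.9,[-0.185,-0.715,0],-0.264]]' | grep tool_pos
python3 - <<'E'
from h import *
print(rel([.5469,-.0154,.017],-2.327+np.pi/2))
f=manip.grab_frame("top")
P=plane(f,np.array([[264.5,92],[267,50],[263,112],[236,38],[231,143],[298,40],[292,147]])/3.478+[265,165]-.36,.034);print(P.round(4).tolist())
E
```

```text
tool_pos: [0.586, -0.1884, 0.1097]
tool_pos: [0.564, -0.0979, 0.1097]
tool_pos: [0.5448, -0.0147, 0.1109]
(array([0.009, 0.018, 0.782]), np.float64(-0.0004), np.float64(0.59))
[[0.6366, -0.0651, 0.034], [0.6643, -0.0676, 0.034], [0.6235, -0.0638, 0.034], [0.6728, -0.0476, 0.034], [0.6037, -0.0423, 0.034], [0.6704, -0.0881, 0.034], [0.6, -0.082, 0.034]]
```

```bash

python3 -m pendant '[[0.9,[0.01,0.02,0.3],0],[0.9,[0.01,0.02,0.65],0],[0.9,[0.01,0.02,0.785],0],[0.9,[0.01,0.02,0.785],0],[0.9,[0.01,0.02,0.785],0]]' | grep tool_pos
python3 -m pendant '[[0.3,[0,0,0],0],[0.3,[0,0,0],0],[0.3,[0,0,0],0],[0.3,[0,0,0],0],[0.3,[0,0,0],0],[0.3,[0,0,0],0],[0.3,[0,0,0],0]]' | grep -E "tool_pos|grasp"
python3 -m pendant '[[0.3,[0,0,-0.2],0],[0.3,[0,0,-0.5],0],[0.3,[0,0,-0.75],0],[0.3,[0,0,-0.75],0],[0.3,[0,0,-0.75],0],[0.3,[0,0,-0.75],0],[0.3,[0,0,-0.75],0],[0.3,[0,0,-0.75],0]]' | grep -E "tool_pos|grasp"
for i in 1 2 3 4 5 6 7 8 9 10 11 12; do python3 -m pendant '[[0.3,[0,0,0],0]]' | grep -E "contact" ; done; python3 - <<'E'
from h import *
print(manip.state()["grasp_force"],rel([.609,-.347,.1],-1.587),rel([.596,.208,.1],-1.626+1.5708))
E
```

```text
tool_pos: [0.548, -0.0155, 0.0178]
tool_pos: [0.5494, -0.0155, 0.0197]
grasp_force: 62.8
tool_pos: [0.5467, -0.0152, 0.1058]
grasp_force: 61.8
contact_force: [1.3, -0.4, -2.3]
contact_force: [0.1, 0.1, -3.2]
contact_force: [0.6, -0.4, -2.5]
contact_force: [0.4, 0.0, -2.3]
contact_force: [0.8, -0.5, -1.9]
contact_force: [-0.3, -0.6, -2.3]
contact_force: [-1.2, 0.4, -2.0]
contact_force: [0.4, -0.3, -2.2]
contact_force: [-0.6, 0.2, -3.1]
contact_force: [-0.4, -0.4, -2.5]
contact_force: [-0.1, 0.2, -2.1]
contact_force: [0.1, 0.0, -2.2]
61.84073567390442 (array([-1.659,  2.269,  0.064]), np.float64(0.2642), np.float64(0.59)) (array([ 1.628, -0.987,  0.064]), np.float64(-0.2234), np.float64(0.59))
```

C ≈ 243 g, heavy. Place in the back-right bay.

```bash

python3 -m pendant '[[0.3,[-0.15,0.2,0],0],[0.3,[-0.35,0.48,0],0],[0.3,[-0.553,0.756,0],0]]' | grep grasp
python3 -m pendant '[[0.3,[-0.2,0.26,0],0],[0.3,[-0.4,0.52,0],0],[0.3,[-0.553,0.756,0],0]]' | grep grasp
python3 -m pendant '[[0.3,[-0.2,0.26,0],0.04],[0.3,[-0.4,0.52,0],0.085],[0.3,[-0.553,0.756,0],0.13],[0.3,[-0.553,0.756,0],0.175],[0.3,[-0.553,0.756,0],0.22],[0.3,[-0.553,0.756,0],0.264],[0.3,[-0.553,0.756,0],0.264],[0.3,[-0.553,0.756,0],0.264]]' | grep -E "tool_pos|grasp"
python3 - <<'E'
from h import *
print(rel([.608,-.347,.022],-1.587))
E
```

```text
grasp_force: 61.8
grasp_force: 61.8
tool_pos: [0.6089, -0.3469, 0.1075]
grasp_force: 61.9
(array([-0.007,  0.001,  0.712]), np.float64(0.0011), np.float64(0.96))
```

```bash

python3 -m pendant '[[0.3,[-0.01,0,0.25],0],[0.3,[-0.01,0,0.5],0],[0.3,[-0.01,0,0.62],0],[0.3,[-0.01,0,0.68],0],[0.3,[-0.01,0,0.715],0],[0.3,[-0.01,0,0.715],0],[0.3,[-0.01,0,0.715],0],[0.3,[-0.01,0,0.715],0]]' | grep -E "tool_pos|force"
python3 -m pendant '[[0.6,[0,0,0],0],[0.6,[0,0,0],0],[0.6,[0,0,0],0],[0.6,[0,0,0],0],[0.6,[0,0,-0.1],0],[0.6,[0,0,-0.4],0],[0.6,[0,0,-0.75],0],[0.6,[0,0,-0.75],0],[0.6,[0,0,-0.75],0]]' | grep -E "time|force|tool_pos"
python3 - <<'E'
from h import *
s,f=grab("wrist","w5");t=manip.grab_frame("top")
for b in boxes(t):print(np.round(b[0],4),round(b[1],3),*b[2:])
print(rel([.6366,-.065,.1],-.085+np.pi/2,s))
E
```

```text
tool_pos: [0.6086, -0.3475, 0.0234]
contact_force: [0.3, -0.9, -2.5]
grasp_force: 61.9
time: 24.75
tool_pos: [0.609, -0.3478, 0.1152]
contact_force: [-0.1, 0.7, -0.1]
grasp_force: 0.0
[0.449  0.0472] 1.607 [0.072 0.039] [295. 275.] [194.  35.]
(array([ 0.192, -2.361,  0.121]), np.float64(0.0221), np.float64(0.96))
```

View pics/w5.png

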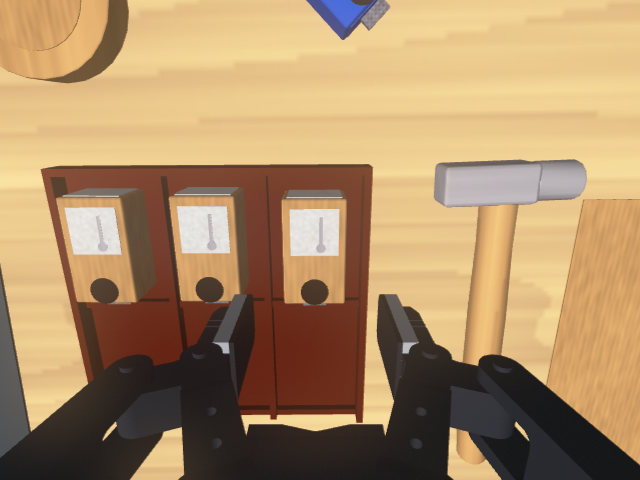

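Three boxes sit upright and square with notches to the front ((105,290), (209,289), (314,292)). Next B.

```bash

python3 -m pendant '[[0.8,[0.02,-0.25,0],0],[0.8,[0.04,-0.5,0],0],[0.8,[0.064,-0.787,0],0]]' | grep tool_pos
python3 -m pendant '[[0.8,[0.02,-0.3,0],0],[0.8,[0.04,-0.6,0],0],[0.8,[0.064,-0.787,0],0]]' | grep tool_pos
python3 -m pendant '[[0.9,[0.02,-0.3,0],0.01],[0.9,[0.04,-0.6,0],0.022],[0.9,[0.064,-0.787,0],0.022],[0.9,[0.064,-0.787,0],0.022],[0.9,[0.064,-0.787,0],0.022]]' | grep tool_pos
python3 - <<'E'
from h import *
s=manip.state();f=manip.grab_frame("wrist")
print(rel([.6366,-.065,.017],-.085+np.pi/2,s))
i=f["img"].astype(int);q=proj(f,[[.6366,-.065,.034]],s)[0];print(q)
m=((i[:,:,0]>i[:,:,2]+25)&(i[:,:,0]>110)).astype(np.uint8)
n,l,st,c=cv2.connectedComponentsWithStats(m)
k=l[int(q[1])-5:int(q[1])+25,int(q[0])-20:int(q[0])+20];k=np.bincount(k[k>0]).argmax()
r=cv2.minAreaRect(max(cv2.findContours((l==k).astype(np.uint8),0,2)[0],key=cv2.contourArea));P=plane(f,cv2.boxPoints(r),.034,s);print(st[k],P[:,:2].round(4).tolist(),P.mean(0))
E
```

```text
tool_pos: [0.6156, -0.2516, 0.1096]
tool_pos: [0.6246, -0.1554, 0.1095]
tool_pos: [0.6343, -0.0637, 0.1103]
(array([0.022, 0.009, 0.778]), np.float64(0.0004), np.float64(1.44))
[317.301403   244.10160575]
[ 286  179   68  116 4370] [[0.6781, -0.0501], [0.6748, -0.089], [0.6009, -0.0851], [0.6045, -0.0421]] [ 0.6395752  -0.06659756  0.034     ]
```

```bash

python3 -m pendant '[[0.9,[0.02,0.01,0.3],0],[0.9,[0.02,0.01,0.65],0],[0.9,[0.02,0.01,0.782],0],[0.9,[0.02,0.01,0.782],0],[0.9,[0.02,0.01,0.782],0]]' | grep tool_pos
python3 -m pendant '[[0.3,[0,0,0],0],[0.3,[0,0,0],0],[0.3,[0,0,0],0],[0.3,[0,0,0],0],[0.3,[0,0,0],0],[0.3,[0,0,0],0],[0.3,[0,0,0],0]]' | grep -E "tool_pos|grasp"
python3 -m pendant '[[0.3,[0,0,-0.2],0],[0.3,[0,0,-0.5],0],[0.3,[0,0,-0.75],0],[0.3,[0,0,-0.75],0],[0.3,[0,0,-0.75],0],[0.3,[0,0,-0.75],0],[0.3,[0,0,-0.75],0],[0.3,[0,0,-0.75],0]]' | grep -E "tool_pos|grasp"
for i in 1 2 3 4 5 6 7 8 9 10 11 12; do python3 -m pendant '[[0.3,[0,0,0],0]]' | grep -E "contact" ; done; python3 - <<'E'
from h import *
print(manip.state()["grasp_force"],rel([.511,-.277,.1],-1.587),rel([.594,.328,.1],-1.626),rel([.592,.207,.1],-1.626))
E
```

```text
tool_pos: [0.6381, -0.0662, 0.0189]
tool_pos: [0.6392, -0.0657, 0.0205]
grasp_force: 62.6
tool_pos: [0.6364, -0.0652, 0.1059]
grasp_force: 61.7
contact_force: [-0.9, 0.4, -2.4]
contact_force: [-0.0, 0.5, -2.3]
contact_force: [0.8, 0.5, -3.3]
contact_force: [-0.0, -0.1, -2.1]
contact_force: [0.5, 0.1, -2.2]
contact_force: [-0.0, -0.8, -2.9]
contact_force: [0.4, 0.4, -2.3]
contact_force: [-0.4, -0.2, -2.0]
contact_force: [0.4, -0.8, -3.8]
contact_force: [-0.2, -0.0, -2.5]
contact_force: [0.4, 1.1, -2.2]
contact_force: [-0.0, -0.4, -2.4]
61.717740297317505 (array([-0.901,  1.846,  0.067]), np.float64(-0.0218), np.float64(1.44)) (array([-0.639, -3.236,  0.067]), np.float64(-0.0094), np.float64(1.44)) (array([-0.57 , -2.23 ,  0.067]), np.float64(-0.0094), np.float64(1.44))
```

B ≈ 258 g, heavy too. Carry to the front-left bay with a half turn.

```bash

python3 -m pendant '[[0.3,[-0.15,0.2,0],0],[0.3,[-0.3,0.42,0],0],[0.3,[-0.465,0.641,0],0]]' | grep grasp
python3 -m pendant '[[0.3,[-0.15,0.2,0],-0.045],[0.3,[-0.3,0.42,0],-0.09],[0.3,[-0.465,0.641,0],-0.135],[0.3,[-0.465,0.641,0],-0.18],[0.3,[-0.465,0.641,0],-0.225],[0.3,[-0.465,0.641,0],-0.27],[0.3,[-0.465,0.641,0],-0.315],[0.3,[-0.465,0.641,0],-0.36],[0.3,[-0.465,0.641,0],-0.405],[0.3,[-0.465,0.641,0],-0.45]]' | grep -E "tool_pos|grasp"
python3 -m pendant '[[0.3,[0,0,0],-0.045],[0.3,[0,0,0],-0.09],[0.3,[0,0,0],-0.135],[0.3,[0,0,0],-0.18],[0.3,[0,0,0],-0.225],[0.3,[0,0,0],-0.27],[0.3,[0,0,0],-0.315],[0.3,[0,0,0],-0.36],[0.3,[0,0,0],-0.405],[0.3,[0,0,0],-0.45]]' | grep -E "tool_pos|grasp"
python3 -m pendant '[[0.3,[0,0,0],-0.045],[0.3,[0,0,0],-0.09],[0.3,[0,0,0],-0.122],[0.3,[0,0,0],-0.122],[0.3,[0,0,0],-0.122],[0.3,[0,0,0],-0.122]]' | grep -E "tool_pos|grasp"
python3 - <<'E'
from h import *
s=manip.state();print(rel([.512,-.209,.023],-1.587,s),rot(s["tool_rot"]).as_matrix()[:2,:2])
E
```

```text
grasp_force: 61.7
tool_pos: [0.5133, -0.2093, 0.1082]
grasp_force: 61.7
tool_pos: [0.5133, -0.2093, 0.1082]
grasp_force: 61.7
tool_pos: [0.5133, -0.2092, 0.1081]
grasp_force: 61.7
(array([0.011, 0.002, 0.709]), np.float64(-0.0003), np.float64(-2.08)) [[-0.99985371  0.01710429]
 [ 0.01710429  0.99985371]]
```

```bash

python3 -m pendant '[[0.3,[0.01,0,0.25],0],[0.3,[0.01,0,0.5],0],[0.3,[0.01,0,0.62],0],[0.3,[0.01,0,0.68],0],[0.3,[0.01,0,0.71],0],[0.3,[0.01,0,0.71],0],[0.3,[0.01,0,0.71],0],[0.3,[0.01,0,0.71],0]]' | grep -E "tool_pos|force"
python3 -m pendant '[[0.6,[0,0,0],0],[0.6,[0,0,0],0],[0.6,[0,0,0],0],[0.6,[0,0,0],0],[0.6,[0,0,-0.1],0],[0.6,[0,0,-0.4],0],[0.6,[0,0,-0.75],0],[0.6,[0,0,-0.75],0],[0.6,[0,0,-0.75],0]]' | grep -E "time|force|tool_pos"
python3 - <<'E'
from h import *
s=manip.state();t=manip.grab_frame("top")
for b in boxes(t):print(np.round(b[0],4),round(b[1],3),*b[2:])
print(rel([.449,.0472,.1],1.607-np.pi/2,s))
E
```

```text
tool_pos: [0.513, -0.2097, 0.0241]
contact_force: [0.2, -0.0, -2.4]
grasp_force: 61.8
time: 33.8
tool_pos: [0.5133, -0.2099, 0.1154]
contact_force: [-0.7, 0.5, 0.3]
grasp_force: 0.0
[0.474  0.0357] 1.585 [0.071 0.039] [299. 264.] [184.  32.]
(array([0.569, 2.134, 0.122]), np.float64(0.4835), np.float64(-2.08))
```

D was knocked: now at (0.474, 0.036). Move above and re-look.

```bash

python3 -m pendant '[[0.8,[0.04,0.25,0],0],[0.8,[0.08,0.45,0],0],[0.8,[0.12,0.68,0],0]]' | grep tool_pos
python3 -m pendant '[[0.8,[0.04,0.25,0],0],[0.8,[0.08,0.45,0],0],[0.8,[0.12,0.68,0],0]]' | grep tool_pos
python3 -m pendant '[[0.8,[0.04,0.25,0],0.045],[0.8,[0.08,0.45,0],0.09],[0.9,[0.12,0.68,0],0.135],[0.9,[0.12,0.68,0],0.18],[0.9,[0.12,0.68,0],0.225],[0.9,[0.12,0.68,0],0.27],[0.9,[0.12,0.68,0],0.315],[0.9,[0.12,0.68,0],0.36],[0.9,[0.12,0.68,0],0.405],[0.9,[0.12,0.68,0],0.45]]' | grep tool_pos
python3 -m pendant '[[0.9,[0,0,0],0.04],[0.9,[0,0,0],0.04],[0.9,[0,0,0],0.04]]'|grep tool_pos
python3 - <<'E'
from h import *
s,f=grab("wrist","w6");i=f["img"].astype(int)
print(rel([.474,.0357,.017],1.585-np.pi/2,s))
print(proj(f,[[.474,.0357,.034],[.474,.0637,.034]],s))
m=((i[:,:,0]>i[:,:,2]+25)&(i[:,:,0]>110)).astype(np.uint8);n,l,st,c=cv2.connectedComponentsWithStats(m)
q=proj(f,[[.474,.0357,.034]],s)[0];k=l[int(q[1])-20:int(q[1])+25,int(q[0])-20:int(q[0])+20];k=np.bincount(k[k>0]).argmax()
r=cv2.minAreaRect(max(cv2.findContours((l==k).astype(np.uint8),0,2)[0],key=cv2.contourArea));P=plane(f,cv2.boxPoints(r),.034,s);print(st[k],P[:,:2].round(4).tolist(),P.mean(0))
E
```

```text
tool_pos: [0.4974, -0.1263, 0.1109]
tool_pos: [0.4842, -0.0444, 0.1109]
tool_pos: [0.4713, 0.0363, 0.1109]
tool_pos: [0.4718, 0.0363, 0.1116]
(array([-0.005,  0.02 ,  0.788]), np.float64(0.0013), np.float64(-0.1))
[[320.68227254 250.15976762]
 [321.72070768 206.13512059]]
[ 286  188   67  115 4252] [[0.4526, 0.0743], [0.4916, 0.075], [0.4952, 0.0003], [0.4522, -0.0005]] [0.47291601 0.03726401 0.034     ]
```

```bash

python3 -m pendant '[[0.9,[0,0.02,0.3],0],[0.9,[0,0.02,0.65],0],[0.9,[0,0.02,0.79],0],[0.9,[0,0.02,0.79],0],[0.9,[0,0.02,0.79],0]]' | grep tool_pos
python3 -m pendant '[[0.3,[0,0,0],0],[0.3,[0,0,0],0],[0.3,[0,0,0],0],[0.3,[0,0,0],0],[0.3,[0,0,0],0],[0.3,[0,0,0],0],[0.3,[0,0,0],0]]' | grep -E "tool_pos|grasp"
python3 -m pendant '[[0.3,[0,0,-0.2],0],[0.3,[0,0,-0.5],0],[0.3,[0,0,-0.75],0],[0.3,[0,0,-0.75],0],[0.3,[0,0,-0.75],0],[0.3,[0,0,-0.75],0],[0.3,[0,0,-0.75],0],[0.3,[0,0,-0.75],0]]' | grep -E "tool_pos|grasp"
for i in 1 2 3 4 5 6 7 8 9 10 11 12; do python3 -m pendant '[[0.3,[0,0,0],0]]' | grep -E "contact" ; done; python3 - <<'E'
from h import *
print(manip.state()["grasp_force"],rel([.511,-.277,.1],1.555),rel([.551,.267,.1],-.055+np.pi/2),rel([.551,.267,.1],-.055))
E
```

```text
tool_pos: [0.4752, 0.0362, 0.0183]
tool_pos: [0.4767, 0.0362, 0.0198]
grasp_force: 62.9
tool_pos: [0.474, 0.0364, 0.1063]
grasp_force: 61.9
contact_force: [0.5, -0.1, -2.8]
contact_force: [0.4, 0.3, -3.3]
contact_force: [0.4, -0.0, -3.0]
contact_force: [-0.3, 0.6, -2.5]
contact_force: [0.3, 0.2, -3.3]
contact_force: [0.0, -0.7, -3.1]
contact_force: [0.7, 0.2, -3.4]
contact_force: [-0.3, 1.0, -3.2]
contact_force: [-0.2, 0.1, -3.8]
contact_force: [0.2, -0.4, -2.8]
contact_force: [0.5, -0.4, -3.4]
contact_force: [0.6, 0.3, -3.0]
61.913838386535645 (array([-2.615,  0.258,  0.067]), np.float64(-0.49), np.float64(-0.1)) (array([1.913, 0.663, 0.067]), np.float64(-0.4775), np.float64(-0.1)) (array([1.913, 0.663, 0.067]), np.float64(0.0225), np.float64(-0.1))
```

D ≈ 319 g. All five heavy so far, so I'll cross-check the scale with joint torques at the same hover loaded and unloaded. To the front-middle bay.

```bash

python3 -m pendant '[[0.3,[-0.22,0.02,0],0],[0.3,[-0.55,0.05,0],0],[0.3,[-0.872,0.086,0],0]]' | grep grasp
python3 -m pendant '[[0.3,[-0.3,0.02,0],0],[0.3,[-0.6,0.05,0],0],[0.3,[-0.872,0.086,0],0]]' | grep grasp
python3 -m pendant '[[0.3,[-0.3,0.02,0],-0.045],[0.3,[-0.6,0.05,0],-0.09],[0.3,[-0.872,0.086,0],-0.135],[0.3,[-0.872,0.086,0],-0.18],[0.3,[-0.872,0.086,0],-0.225],[0.3,[-0.872,0.086,0],-0.27],[0.3,[-0.872,0.086,0],-0.315],[0.3,[-0.872,0.086,0],-0.36],[0.3,[-0.872,0.086,0],-0.405],[0.3,[-0.872,0.086,0],-0.45]]' | grep -E "tool_pos|grasp"
python3 -m pendant '[[0.3,[0,0,0],-0.04],[0.3,[0,0,0],-0.04],[0.3,[0,0,0],-0.04],[0.3,[0,0,0],-0.04],[0.3,[0,0,0],-0.04],[0.3,[0,0,0],-0.04],[0.3,[0,0,0],-0.04]]'|grep -E "tool_pos|grasp"
python3 - <<'E'
from h import *
s=manip.state();print(rel([.511,-.277,.023],-1.587,s),s["joint_efforts"][:3],s["joint_pos"])
E
```

```text
grasp_force: 61.9
grasp_force: 61.9
tool_pos: [0.511, -0.2771, 0.1079]
grasp_force: 61.9
tool_pos: [0.511, -0.2771, 0.1081]
grasp_force: 61.9
(array([0.   , 0.001, 0.709]), np.float64(0.0), np.float64(-2.18)) [-3.56544933e-04 -3.83861625e+01 -3.57965755e+01] [-6.24881924e-01  5.73096702e-02  1.82156827e+00 -3.56439567e-05
  1.26270824e+00 -2.17961964e+00]
```

```bash

python3 -m pendant '[[0.3,[0,0,0.25],0],[0.3,[0,0,0.5],0],[0.3,[0,0,0.62],0],[0.3,[0,0,0.68],0],[0.3,[0,0,0.71],0],[0.3,[0,0,0.71],0],[0.3,[0,0,0.71],0],[0.3,[0,0,0.71],0]]' | grep -E "tool_pos|force"
python3 -m pendant '[[0.6,[0,0,0],0],[0.6,[0,0,0],0],[0.6,[0,0,0],0],[0.6,[0,0,0],0],[0.6,[0,0,-0.1],0],[0.6,[0,0,-0.4],0],[0.6,[0,0,-0.71],0],[0.6,[0,0,-0.71],0],[0.6,[0,0,-0.71],0],[0.6,[0,0,-0.71],0]]' | grep -E "time|force|tool_pos"
python3 -m pendant '[[0.6,[0,0,0],0],[0.6,[0,0,0],0],[0.6,[0,0,0],0],[0.6,[0,0,0],0],[0.6,[0,0,0],0]]' | grep -E "time|force|tool_pos"
python3 - <<'E'
from h import *
s,f=grab("wrist","w7");print(s["joint_efforts"][:3],s["joint_pos"])
t=manip.grab_frame("top");i=cv2.cvtColor(t["img"],cv2.COLOR_RGB2BGR)
print(boxes(t))
w=cv2.imread("pics/w7.png");c=np.zeros((600,800,3),np.uint8)
c[:345,:460]=cv2.resize(w,(460,345));c[:600,465:]=0;a=cv2.resize(i[30:400,60:500],(335,282));c[:282,465:]=a
cv2.imwrite("pics/c7.png",c[:345]);print(rel([.349,-.297,.16],1.33,s))
E
```

```text
tool_pos: [0.5119, -0.2777, 0.0242]
contact_force: [-0.3, -0.4, -2.6]
grasp_force: 61.8
time: 43.1
tool_pos: [0.5105, -0.2767, 0.1074]
contact_force: [-0.0, -1.1, -0.5]
grasp_force: 0.0
time: 43.6
tool_pos: [0.5109, -0.2771, 0.1078]
contact_force: [-1.1, -0.6, -0.8]
grasp_force: 0.0
[-4.55820937e-04 -3.66458488e+01 -3.41181028e+01] [-6.24907068e-01  5.76121294e-02  1.82168936e+00 -1.11760718e-05
  1.26270168e+00 -2.18001674e+00]
[]
(array([ 1.347, -0.187, -0.434]), np.float64(0.0717), np.float64(-2.18))
```

View pics/c7.png

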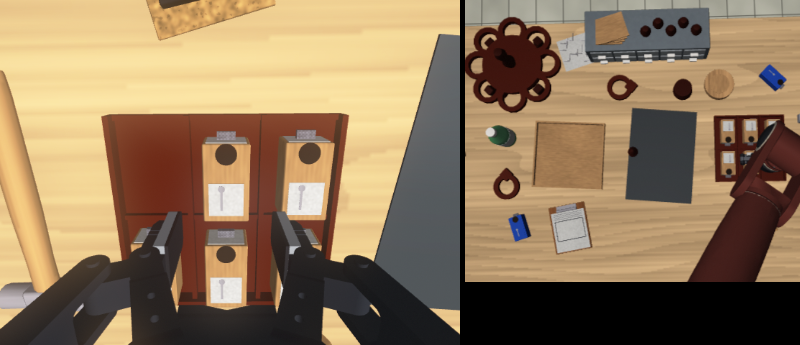

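Boxes B and D are in the front bays with notches at (309,154) and (226,155) towards the robot, and the mat is empty. Torque change 1.74 N·m at 0.58 m gives 3.0 N, consistent. I'll check the unloaded force offset before trusting the lighter ones.

```bash
for i in 1 2 3 4 5 6 7 8 9 10; do python3 -m pendant '[[0.6,[0,0,0],0]]' | grep -E "contact" ; done
```

```text
contact_force: [-0.0, -0.3, -0.1]
contact_force: [0.2, 0.5, -0.1]
contact_force: [-0.1, -0.5, 0.2]
contact_force: [-0.1, 0.4, 0.1]
contact_force: [0.3, -0.2, -0.9]
contact_force: [-0.1, -1.0, -0.1]
contact_force: [0.5, -0.7, -0.3]
contact_force: [1.4, -0.4, -0.0]
contact_force: [0.2, -0.0, 0.0]
contact_force: [-0.4, -1.0, 0.5]
```

Offset is about −0.1 N, so all five are over half full and the refill tray stays empty. Now the stamp: go above it and measure from two wrist places.

```bash

python3 -m pendant '[[0.7,[0,0,-0.3],0],[0.8,[0.1,0,-0.7],0],[0.9,[0.35,-0.05,-0.75],0],[0.9,[0.67,-0.09,-0.75],0]]' | grep tool_pos
python3 -m pendant '[[0.9,[0.3,-0.05,0],0.045],[0.9,[0.6,-0.09,0],0.09],[0.9,[0.68,-0.09,0],0.135],[0.9,[0.68,-0.09,0],0.18],[0.9,[0.68,-0.09,0],0.225],[0.9,[0.68,-0.09,0],0.27],[0.9,[0.68,-0.09,0],0.315],[0.9,[0.68,-0.09,0],0.36],[0.9,[0.68,-0.09,0],0.4],[0.9,[0.68,-0.09,0],0.417]]' | grep tool_pos
python3 -m pendant '[[0.9,[0,0,0],0],[0.9,[0,0,0],0],[0.9,[0,0,0],0]]' | grep tool_pos
python3 - <<'E'
from h import *
s,f=grab("wrist","s1");np.save("s1.npy",[s,f],allow_pickle=True)
E
python3 -m pendant '[[0.9,[-0.2,0,0],0],[0.9,[-0.45,0,0],0],[0.9,[-0.55,0,0],0],[0.9,[-0.55,0,0],0],[0.9,[-0.55,0,0],0],[0.9,[-0.55,0,0],0]]' | grep tool_pos
python3 - <<'E'
from h import *
s,f=grab("wrist","s2");np.save("s2.npy",[s,f],allow_pickle=True)
a=cv2.imread("pics/s1.png");b=cv2.imread("pics/s2.png")
cv2.imwrite("pics/s12.png",np.hstack([a[60:480,120:520],b[0:420,120:520]]))
E
```

```text
tool_pos: [0.4316, -0.2879, 0.2017]
tool_pos: [0.3487, -0.2962, 0.1981]
tool_pos: [0.3487, -0.2962, 0.1981]
tool_pos: [0.3646, -0.3593, 0.1979]
```

View pics/s12.png

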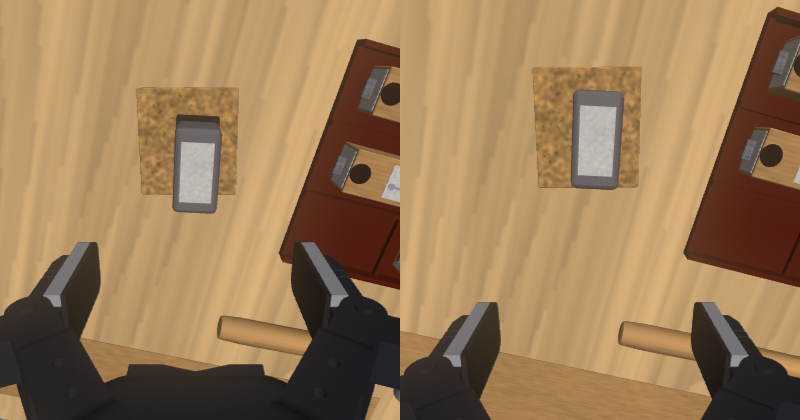

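Both views show the stamp's cap and label: label corners left (181,142), (215,143), (211,205), (178,203), right (578,106), (617,107), (613,179), (574,177). The cork mat is at left (137–238, 88–195).

```bash
python3 - <<'E'
from h import *
s1,f1=np.load("s1.npy",allow_pickle=True);s2,f2=np.load("s2.npy",allow_pickle=True)
o1=np.array([120,60]);o2=np.array([-280,0])
L1=np.array([[181,142],[215,143],[211,205],[178,203]])+o1;L2=np.array([[578,106],[617,107],[613,179],[574,177]])+o2
C1=np.array([[137,88],[238,88],[237,195],[142,194]])+o1;C2=np.array([[532,68],[641,68],[638,187],[539,188]])+o2
def yaw(P):
    y=(P[0]-P[3]+P[1]-P[2])[:2];x=(P[1]-P[0]+P[2]-P[3])[:2];return np.arctan2(y[1],y[0])-np.pi/2,np.arctan2(x[1],x[0])
for n,a,b,z in(("label",L1,L2,.077),("cork",C1,C2,.003)):
    t=tri(f1,a,f2,b,s1,s2);print(n,t.round(4).tolist(),t.mean(0).round(4),yaw(t))
    for f,s,p in((f1,s1,a),(f2,s2,b)):
        P=plane(f,p,z,s);print("  ",P.mean(0).round(4),np.round(yaw(P),3),np.linalg.norm(np.diff(P,axis=0),axis=1).round(4))
O2=np.array([[575,91],[623,94],[617,188],[571,187]])+o2;P=plane(f2,O2,.073,s2);print("cap",P.mean(0),yaw(P),np.linalg.norm(np.diff(P,axis=0),axis=1).round(4))
print(rel([.349,-.297,.1],.2))
E
```

```text
label [[0.3323, -0.2791, 0.0766, 0.0012], [0.3569, -0.2736, 0.0769, 0.0003], [0.3664, -0.3205, 0.0767, 0.0006], [0.3407, -0.3255, 0.0761, 0.0019]] [ 0.3491 -0.2997  0.0766  0.001 ] (np.float64(0.18993570699011597), np.float64(0.20633252184669726))
   [ 0.3493 -0.2994  0.077 ] [0.192 0.198] [0.0244 0.0477 0.0249]
   [ 0.3488 -0.2997  0.077 ] [0.188 0.207] [0.0259 0.0478 0.0274]
cork [[0.2846, -0.2579, 0.0003, 0.0011], [0.3719, -0.236, 0.0001, 0.0003], [0.3968, -0.3314, 0.0061, 0.0013], [0.3092, -0.3561, -0.0039, 0.0]] [ 0.3406 -0.2954  0.0006  0.0007] (np.float64(0.2508356941748975), np.float64(0.2601562168755224))
   [ 0.3411 -0.2948  0.003 ] [0.259 0.24 ] [0.0886 0.1    0.0909]
   [ 0.3407 -0.2953  0.003 ] [0.256 0.25 ] [0.0899 0.0988 0.0896]
cap [ 0.34930709 -0.29880729  0.073     ] (np.float64(0.19178317816966817), np.float64(0.20540699766413698)) [0.032  0.0632 0.033 ]
(array([0.535, 0.   , 0.817]), np.float64(0.0146), np.float64(-1.17))
```

Stamp at (0.349, −0.299), yaw 0.195, label height 76.6 mm (expected 77); cork centre (0.341, −0.295), yaw 0.25. Grasp the cap high.

```bash

python3 -m pendant '[[0.9,[0.2,0,0.1],0.016],[0.9,[0.45,0,0.3],0.016],[0.9,[0.52,0,0.6],0.016],[0.9,[0.52,0,0.8],0.016],[0.9,[0.52,0,0.8],0.016],[0.9,[0.52,0,0.8],0.016],[0.9,[0.52,0,0.8],0.016]]' | grep tool_pos
python3 - <<'E'
from h import *
print(rel([.349,-.299,.055],.195))
E
```

```text
tool_pos: [0.3505, -0.3008, 0.1042]
(array([ 0.018, -0.01 ,  0.41 ]), np.float64(-0.0), np.float64(-1.07))
```

```bash

python3 -m pendant '[[0.9,[0.02,-0.01,0.2],0],[0.9,[0.02,-0.01,0.35],0],[0.9,[0.02,-0.01,0.41],0],[0.9,[0.02,-0.01,0.41],0],[0.9,[0.02,-0.01,0.41],0],[0.9,[0.02,-0.01,0.41],0]]' | grep -E "tool_pos|contact"
python3 -m pendant '[[0.2,[0,0,0],0],[0.2,[0,0,0],0],[0.2,[0,0,0],0],[0.2,[0,0,0],0],[0.2,[0,0,0],0],[0.2,[0,0,0],0],[0.2,[0,0,0],0],[0.2,[0,0,0],0],[0.2,[0,0,0],0]]' | grep -E "tool_pos|grasp|contact|width"
python3 -m pendant '[[0.2,[0,0,-0.1],0],[0.2,[0,0,-0.3],0],[0.2,[0,0,-0.5],0],[0.2,[0,0,-0.5],0],[0.2,[0,0,-0.5],0],[0.2,[0,0,-0.5],0]]' | grep -E "tool_pos|grasp|contact|width"
python3 - <<'E'
from h import *
s,f=grab("wrist","s3");g=manip.grab_frame("side");cv2.imwrite("pics/sd3.png",cv2.resize(g["img"][270:420,230:400,::-1],None,fx=3,fy=3,interpolation=2))
print(rel([.43,-.02,.115],.195,s))
E
```

```text
tool_pos: [0.3487, -0.2985, 0.0544]
contact_force: [0.0, -0.3, -0.2]
tool_pos: [0.3482, -0.2977, 0.0531]
contact_force: [1.2, 0.7, 3.4]
gripper_width: 0.383
grasp_force: 61.4
tool_pos: [0.347, -0.2966, 0.1111]
contact_force: [-0.4, 0.4, -2.1]
gripper_width: 0.386
grasp_force: 60.9
(array([ 2.128,  1.124, -0.029]), np.float64(-0.0001), np.float64(-1.07))
```

View pics/sd3.png

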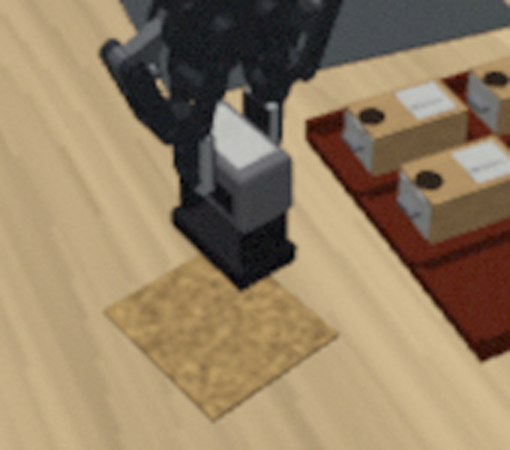

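Stamp held upright over the cork. Carry round the base to the clipboard.

```bash

python3 -m pendant '[[0.2,[0.15,0.08,0],0],[0.2,[0.4,0.2,0],0],[0.2,[0.71,0.375,0],0]]' | grep -E "grasp"
python3 -m pendant '[[0.2,[0.25,0.12,0],0],[0.2,[0.5,0.25,0],0],[0.2,[0.71,0.375,0],0]]' | grep -E "grasp"
python3 -m pendant '[[0.2,[0.25,0.12,0],0],[0.2,[0.5,0.25,0],0],[0.2,[0.71,0.375,0],0],[0.2,[0.71,0.375,0],0]]' | grep -E "grasp|pos|width"
python3 - <<'E'
from h import *
print(rel([.328,.2685,.11],.162))
E
```

```text
grasp_force: 60.8
grasp_force: 60.9
tool_pos: [0.4307, -0.0181, 0.1118]
gripper_width: 0.388
grasp_force: 60.9
(array([ 2.51 , -0.367,  0.02 ]), np.float64(0.0118), np.float64(-0.41))
```

```bash

python3 -m pendant '[[0.2,[0.2,-0.03,0],0],[0.2,[0.5,-0.07,0],0],[0.2,[0.83,-0.12,0],0]]' | grep -E "grasp"
python3 -m pendant '[[0.2,[0.25,-0.03,0],0],[0.2,[0.55,-0.07,0],0],[0.2,[0.83,-0.12,0],0]]' | grep -E "grasp|pos"
python3 - <<'E'
from h import *
s,f=grab("wrist","s4");np.save("s4.npy",[s,f],allow_pickle=True)
E
python3 -m pendant '[[0.2,[0.25,-0.03,0],0.012],[0.2,[0.55,-0.07,0],0.012],[0.2,[0.83,-0.12,0],0.012],[0.2,[0.83,-0.12,0],0.012],[0.2,[0.83,-0.12,0],0.012],[0.2,[0.83,-0.12,0],0.012]]' | grep -E "grasp|pos|width"
python3 - <<'E'
from h import *
s,f=grab("wrist","s5");np.save("s5.npy",[s,f],allow_pickle=True)
print(rel([.328,.2685,.06],.162,s))
a=cv2.imread("pics/s4.png");b=cv2.imread("pics/s5.png")
cv2.imwrite("pics/s45.png",np.hstack([a[0:480,120:520],b[0:480,120:520]]))
E
```

```text
grasp_force: 60.9
tool_pos: [0.3632, 0.1697, 0.1121]
grasp_force: 60.9
tool_pos: [0.3308, 0.2631, 0.1123]
gripper_width: 0.386
grasp_force: 60.9
(array([ 0.049, -0.016,  0.436]), np.float64(-0.0019), np.float64(0.34))
```

View pics/s45.png

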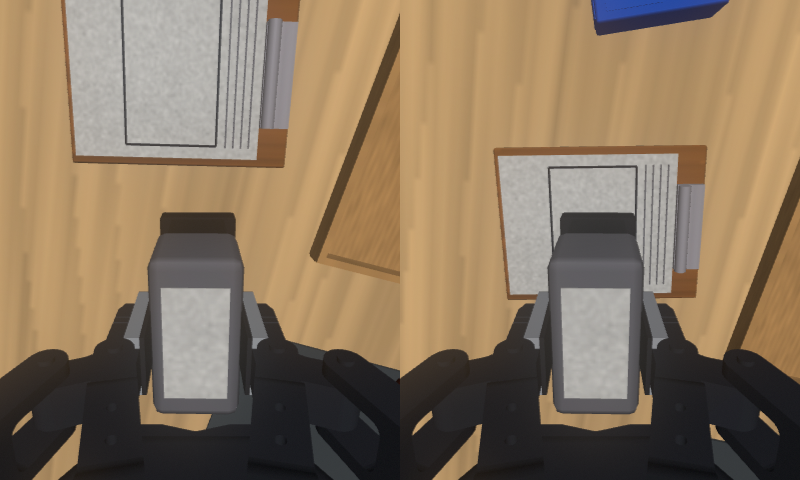

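s4 shows the frame's near corners at crop (126,144), (215,147); s5 shows its far corners at (549,168), (636,166) and the held label at (562,289), (635,289), (630,399), (566,397), with no yaw in the hand.

```bash
python3 - <<'E'
from h import *
s4,f4=np.load("s4.npy",allow_pickle=True);s5,f5=np.load("s5.npy",allow_pickle=True)
n=plane(f4,np.array([[126,144],[215,147]])+[120,0],.004,s4);fr=plane(f5,np.array([[549,168],[636,166]])-[280,0],.004,s5)
P=np.vstack([n,fr]);print(P.round(4).tolist(),P.mean(0).round(4))
y=(fr-n).mean(0);x=(n[1]-n[0]+fr[1]-fr[0])/2;print("len",np.linalg.norm(y),np.linalg.norm(x),"yaw",np.arctan2(-y[0],y[1]),np.arctan2(x[1],x[0]))
b=plane(f5,np.array([[495,149],[706,146],[696,296],[509,298]])-[280,0],.004,s5);print("board",b.round(4).tolist())
L=plane(f5,np.array([[562,289],[635,289],[630,399],[566,397]])-[280,0],s5["tool_pos"][2]+.0236,s5);M=rot(s5["tool_rot"]).as_matrix()
print("label in tool",((L-s5["tool_pos"])@M).round(4).tolist(),((L-s5["tool_pos"])@M).mean(0))
c=(P.mean(0)+[0,0,.051]);off=M@(((L-s5["tool_pos"])@M).mean(0)*[1,1,0])
print(rel(c-off*[1,1,0],.165,s5),off)
E
```

```text
[[0.3062, 0.2214, 0.004], [0.3633, 0.2307, 0.004], [0.2924, 0.3038, 0.004], [0.349, 0.3141, 0.004]] [0.3277 0.2675 0.004 ]
len 0.08407316836727272 0.05773383431030709 yaw 0.16748955491769071 0.16966363439310603
board [[0.2561, 0.3106, 0.004], [0.3916, 0.3338, 0.004], [0.4106, 0.2277, 0.004], [0.2744, 0.2046, 0.004]]
label in tool [[0.021, -0.0125, -0.0236], [0.021, 0.0129, -0.0236], [-0.0256, 0.0124, -0.0236], [-0.0247, -0.0122, -0.0236]] [-0.00205737  0.00013359 -0.02359826]
(array([ 0.058, -0.021,  0.477]), np.float64(-0.0028), np.float64(0.34)) [ 4.51784678e-04 -2.01159226e-03  1.75445234e-06]
```

```bash

python3 -m pendant '[[0.2,[0.03,-0.02,0.1],-0.004],[0.2,[0.058,-0.02,0.25],-0.004],[0.2,[0.058,-0.02,0.35],-0.004],[0.2,[0.058,-0.02,0.42],-0.004],[0.2,[0.058,-0.02,0.42],-0.004],[0.2,[0.058,-0.02,0.42],-0.004]]' | grep -E "grasp|pos|contact"
python3 - <<'E'
from h import *
print(rel([.3273,.2695,.055],.168))
E
for i in 1 2 3 4 5; do python3 -m pendant '[[0.2,[0,0,0.008],0],[0.2,[0,0,0.017],0],[0.2,[0,0,0.017],0]]' | grep -E "pos|contact";done
```

```text
tool_pos: [0.3274, 0.2705, 0.0625]
contact_force: [-0.1, 0.3, -2.1]
grasp_force: 60.8
(array([-0.008, -0.002,  0.062]), np.float64(0.0005), np.float64(0.35))
tool_pos: [0.3275, 0.2708, 0.0608]
contact_force: [-0.2, 0.1, -1.0]
tool_pos: [0.3271, 0.2706, 0.0582]
contact_force: [-0.6, 1.1, -1.7]
tool_pos: [0.3271, 0.2705, 0.0561]
contact_force: [-0.0, -0.0, -2.2]
tool_pos: [0.3273, 0.2707, 0.0544]
contact_force: [-1.1, 0.9, -1.1]
tool_pos: [0.3275, 0.2708, 0.0526]
contact_force: [-1.0, -0.6, 3.4]
```

```bash

python3 -m pendant '[[0.2,[0,0,0.02],0],[0.2,[0,0,0.04],0],[0.2,[0,0,0.06],0],[0.2,[0,0,0.075],0],[0.2,[0,0,0.075],0]]' | grep -E "pos|contact|width"
for i in 1 2 3 ; do python3 -m pendant '[[0.2,[0,0,0.006],0],[0.2,[0,0,0.013],0],[0.2,[0,0,0.013],0]]' | grep -E "pos|contact|width";done
```

```text
tool_pos: [0.3277, 0.2708, 0.0435]
contact_force: [-1.4, -0.6, 6.2]
gripper_width: 0.384
tool_pos: [0.3277, 0.2708, 0.0423]
contact_force: [-1.1, -1.0, 7.1]
gripper_width: 0.385
tool_pos: [0.3279, 0.2709, 0.0421]
contact_force: [-4.9, -3.3, 17.1]
gripper_width: 0.385
tool_pos: [0.3281, 0.271, 0.0419]
contact_force: [-8.8, -7.0, 26.9]
gripper_width: 0.387
```

Hard stop at z ≈ 0.042 (11.5–12 mm travel, force rose to 27 N): fully pressed. Lift and go back.

```bash

python3 -m pendant '[[0.2,[0,0,-0.05],0],[0.2,[0,0,-0.1],0],[0.2,[0,0,-0.15],0],[0.2,[0,0,-0.2],0],[0.2,[0,0,-0.4],0],[0.2,[0,0,-0.6],0],[0.2,[0,0,-0.6],0],[0.2,[0,0,-0.6],0]]' | grep -E "time|pos|contact|grasp|width"
python3 - <<'E'
from h import *
s,f=grab("wrist","s6")
t=f["img"];cv2.imwrite("pics/s6c.png",cv2.resize(t[100:480,120:520,::-1],None,fx=1.2,fy=1.2))
print(rel([.43,-.02,.115],.168,s))
E
```

```text
time: 56.6
tool_pos: [0.327, 0.2705, 0.1099]
contact_force: [-0.3, 0.2, -2.2]
gripper_width: 0.384
grasp_force: 61.0
(array([-2.531,  0.437, -0.043]), np.float64(0.0005), np.float64(0.35))
```

View pics/s6c.png

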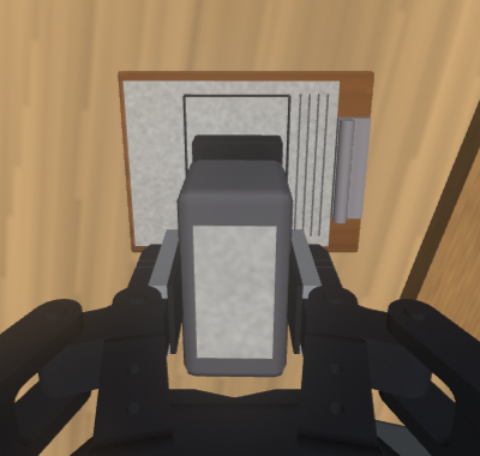

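Stamp still held as before (label bottom edge at the same row), centred over the frame. Return.

```bash

python3 -m pendant '[[0.2,[-0.2,0.03,0],0],[0.2,[-0.5,0.09,0],0],[0.2,[-0.84,0.146,0],0]]' | grep -E "grasp"
python3 -m pendant '[[0.2,[-0.25,0.04,0],0],[0.2,[-0.55,0.09,0],0],[0.2,[-0.84,0.146,0],0]]' | grep -E "grasp"
python3 -m pendant '[[0.2,[-0.25,0.04,0],0],[0.2,[-0.55,0.09,0],0],[0.2,[-0.84,0.146,0],0],[0.2,[-0.84,0.146,0],0]]' | grep -E "grasp|pos|width"
python3 - <<'E'
from h import *
print(rel([.341,-.293,.115],.25))
E
```

```text
grasp_force: 61.0
grasp_force: 60.9
tool_pos: [0.43, -0.0214, 0.109]
gripper_width: 0.391
grasp_force: 60.9
(array([-2.111, -1.103, -0.047]), np.float64(-0.0271), np.float64(-0.39))
```

```bash

python3 -m pendant '[[0.2,[-0.15,-0.08,0],0],[0.2,[-0.4,-0.2,0],0],[0.2,[-0.7,-0.367,0],0]]' | grep -E "grasp"
python3 -m pendant '[[0.2,[-0.25,-0.12,0],0],[0.2,[-0.5,-0.25,0],0],[0.2,[-0.7,-0.367,0],0]]' | grep -E "grasp"
python3 -m pendant '[[0.2,[-0.25,-0.12,0],-0.027],[0.2,[-0.5,-0.25,0],-0.027],[0.2,[-0.7,-0.367,0],-0.027],[0.2,[-0.7,-0.367,0],-0.027],[0.2,[-0.7,-0.367,0],-0.027],[0.2,[-0.7,-0.367,0],-0.027]]' | grep -E "grasp|pos|width"
python3 - <<'E'
from h import *
s,f=grab("wrist","s7");print(rel([.341,-.293,.055],.25,s))
cv2.imwrite("pics/s7c.png",f["img"][60:480,120:520,::-1]);
E
```

```text
grasp_force: 60.9
grasp_force: 60.9
tool_pos: [0.3423, -0.2877, 0.1094]
gripper_width: 0.384
grasp_force: 60.9
(array([-0.041, -0.021,  0.453]), np.float64(0.0017), np.float64(-1.12))
```

View pics/s7c.png

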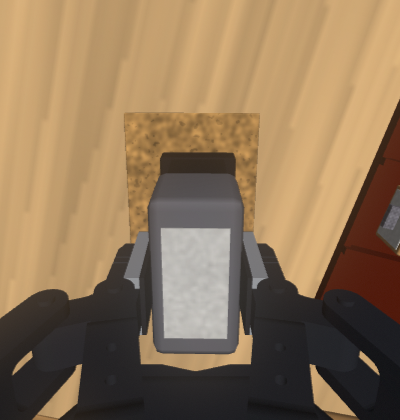

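Cork at columns 124–259 (centre 192), foot centre about 198: consistent with the computed −2.5 mm correction. Lower.

```bash

python3 -m pendant '[[0.2,[-0.04,-0.02,0.1],0],[0.2,[-0.04,-0.02,0.25],0],[0.2,[-0.04,-0.02,0.35],0],[0.2,[-0.04,-0.02,0.42],0],[0.2,[-0.04,-0.02,0.44],0],[0.2,[-0.04,-0.02,0.44],0],[0.2,[-0.04,-0.02,0.44],0]]' | grep -E "pos|contact"
for i in 1 2 3; do python3 -m pendant '[[0.2,[0,0,0.005],0],[0.2,[0,0,0.01],0],[0.2,[0,0,0.01],0]]' | grep -E "pos|contact";done
```

```text
tool_pos: [0.3417, -0.2949, 0.0584]
contact_force: [-0.2, -0.5, -1.2]
tool_pos: [0.3414, -0.2946, 0.0568]
contact_force: [-0.4, 0.0, -1.8]
tool_pos: [0.3412, -0.2944, 0.0553]
contact_force: [0.5, 0.4, -2.1]
tool_pos: [0.3413, -0.2944, 0.0541]
contact_force: [-0.4, -1.1, -1.9]
```

```bash

for i in 1 2; do python3 -m pendant '[[0.2,[0,0,0.004],0],[0.2,[0,0,0.008],0],[0.2,[0,0,0.008],0],[0.2,[0,0,0.008],0]]' | grep -E "pos|contact";done
```

```text
tool_pos: [0.3414, -0.2946, 0.0534]
contact_force: [-0.6, 0.9, 0.2]
tool_pos: [0.3415, -0.2946, 0.0525]
contact_force: [-1.2, 1.8, 2.3]
```

```bash

python3 -m pendant '[[0.8,[0,0,0],0],[0.8,[0,0,0],0],[0.8,[0,0,0],0],[0.8,[0,0,0],0],[0.8,[0,0,0],0],[0.8,[0,0,-0.2],0],[0.8,[0,0,-0.5],0],[0.8,[0,0,-0.9],0],[0.8,[0,0,-0.9],0]]' | grep -E "time|pos|contact"
python3 -m pendant '[[0.8,[0.3,0,-0.1],0],[0.8,[0.6,0,-0.2],0],[0.8,[0.9,0,-0.3],0]]' | grep -E "pos"
python3 -m pendant '[[0.8,[0.3,0,0],0],[0.8,[0.6,0,0],0],[0.8,[0.9,0,0],0],[0.8,[0.9,0,0],0]]' | grep -E "pos"
python3 -m pendant '[[0.8,[0.3,0,0],0],[0.8,[0.6,0,0],0],[0.8,[0.9,0,0],0],[0.8,[0.9,0,0],0],[0.8,[0.9,0,0],0]]' | grep -E "pos"
python3 - <<'E'
from h import *
s,f=grab("top","end");i=cv2.imread("pics/end.png")
cv2.imwrite("pics/endc.png",cv2.resize(i[165:355,375:500],(395,600),interpolation=cv2.INTER_CUBIC))
E
```

```text
time: 62.2
tool_pos: [0.3442, -0.298, 0.1681]
contact_force: [0.0, -0.9, 1.4]
tool_pos: [0.3136, -0.1889, 0.1961]
tool_pos: [0.2867, -0.0832, 0.1961]
tool_pos: [0.2651, 0.0196, 0.1961]
```

View pics/endc.png

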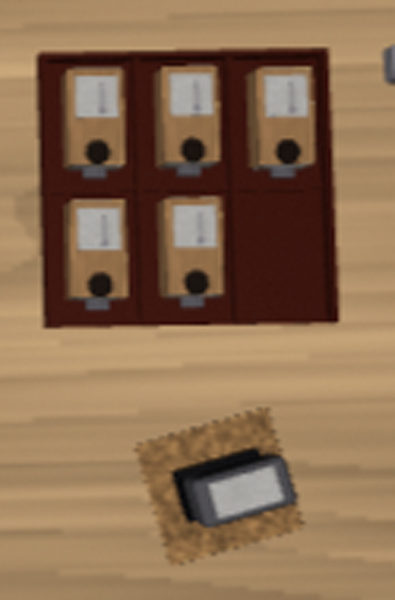

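All five boxes lie square in separate bays, tongues to the front; the stamp stands upright on the cork at about (245,490). Quick numeric check of its centring.

```bash
python3 - <<'E'
from h import *
f=manip.grab_frame("top")
g=lambda p:np.array(p)/3.158+[375,165]-.34
L=plane(f,g([[207,492],[278,469],[288,497],[217,521]]),.077);C=plane(f,g([[135,452],[268,407],[302,521],[177,564]]),.003)
print(L.mean(0),C.mean(0));print(manip.state()["contact_force"])
E
```

```text
[ 0.34106223 -0.29531257  0.077     ] [ 0.34186894 -0.29442645  0.003     ]
[-0.53666866  0.14527326  0.32856201]
```

Centred within 1–2 mm. Hand in.

```bash
python3 -c "
from plant import manip
print(manip.job_done())"
```

```text
the job is handed in; nothing more can be done
None
```

I handed the job in: all five boxes weighed over half full (about 240–320 g), so each is square in its own stock tray bay with its tongue to the front, the refill tray is empty, and the stamp was pressed fully down in the card frame and stands back on the middle of the cork mat.

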